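Make an outdoor radio node ready for its mast

TASK

Make this outdoor node ready for service: lift off its battery cover, take out the battery pack, which was stored the wrong way round, turn it end for end so that its terminals meet the contacts, push it fully home and put the cover back on fully seated. Lay the square mast stub in the bracket's cradle with its end up against the end stop, and fit every U-bolt from the kit block over the mast, both legs through a pair of bracket holes and the crown down on the mast (any pair of holes, one U-bolt to each). Leave the meter, the solder reel and the screwdriver where they are.

Things in the scene. Friction and masses are not known exactly. Their poses are not given: they have to be found in the camera images.
- node: The node, fixed to the bench: back plate 225 x 264 x 4 mm carrying a steel mast bracket (on its +x side) and a grey housing with the battery bay (on its -x side). Origin: centre of the plate's underside, on the bench; x from housing to bracket, y along both, z up. The housing is 92 (x) x 184 (y) mm, centred at x = -60 mm, its flat deck 49 mm above the bench.
- bracket (a point): Centre of the flat top of the mast bracket, 54 mm above the bench (axes as the node's). The bracket is a hat section 90 (x) x 224 (y) mm, its top 5 mm thick, hollow below it (45 mm free). At y = -100 and +100 mm a pair of 20 mm long ears stands on the top: 38 mm apart for the lower 10 mm, then flaring outwards up to 22 mm above the top.
- end_stop (a point): End stop: upright tab 60 mm wide and 31 mm high across the -y end of the bracket's top. The point is the middle of its inner face (112 mm from the bracket's centre, 17.5 mm above its top), where the mast's end face butts. The bracket's +y end is open and the mast overhangs it by 46 mm.
- bay_floor (a point): Centre of the battery bay's floor, level with the housing's deck (axes as the node's). The bay is open at the top: inside 42 (x) x 124 (y) mm, its walls 5 mm thick and 22 mm high. The seated pack's origin and the seated cover's origin both lie here.
- bay_contacts (a point): Middle of the bay's contact end: on the inner face of its +y wall, at the height of the middle of a seated pack (21 mm above the bay floor). Two brass contact springs show there on the rim.
- pack: Battery pack, a black block 38 (x) x 120 (y) x 42 (z) mm, 0.32 kg. Origin: centre of its underside. Its +y end has two brass terminals that show on the end and on the top edge; the -y end has three grip ridges. It starts in the bay (under the cover) with its terminals at the wrong end, standing 20 mm out of the bay's walls; it fits either way round with 2 mm play a side.
- pack_terminals (a point): Middle of the pack's +y (terminal) end face, 60 mm from its centre, 21 mm above its underside.
- cover: Grey battery cover, a cap open below: outside 64 (x) x 146 (y) x 50 mm, walls 4 mm, with a grip rib on its top 22 (x) x 70 (y) mm that ends 72 mm above its lower edge. Origin: centre of its lower edge; z up. It starts on the housing's deck around the bay, with 2 mm play a side; it fits either way round.
- mast: Mast stub, a square aluminium tube 35 x 35 mm, 270 mm long (along its x), with black end plugs, 0.2 kg. Origin: middle of its underside; it starts lying on the bench, apart from the node. Both ends are alike.
- mast_mid (a point): Centre of the mast stub, 17.5 mm above its underside.
- cradle (a point): Where the mast stub's centre belongs when its end touches the end stop: on the bracket's centre line, 17.5 mm above its flat top (axes as the node's).
- kit: Black kit block, fixed to the bench, 210 (x) x 90 (y) x 50 mm, with four pairs of square holes, 14 mm wide and 40 mm deep, 51 mm apart in y, at x = -75, -25, 25 and 75 mm. Origin: centre of its underside; x along the row.
- holes0 (a point): Hole pair 0 of the bracket (y = -75 mm on the node), level with the bracket's top, midway between the two square holes, which are 14 mm wide and 51 mm apart in x. A U-bolt sitting on the mast here has its origin 32 mm below this point and its crown axis 40 mm above it.
- holes1 (a point): Hole pair 1 of the bracket (y = -25 mm on the node), level with the bracket's top, midway between the two square holes, which are 14 mm wide and 51 mm apart in x. A U-bolt sitting on the mast here has its origin 32 mm below this point and its crown axis 40 mm above it.
- holes2 (a point): Hole pair 2 of the bracket (y = 25 mm on the node), level with the bracket's top, midway between the two square holes, which are 14 mm wide and 51 mm apart in x. A U-bolt sitting on the mast here has its origin 32 mm below this point and its crown axis 40 mm above it.
- holes3 (a point): Hole pair 3 of the bracket (y = 75 mm on the node), level with the bracket's top, midway between the two square holes, which are 14 mm wide and 51 mm apart in x. A U-bolt sitting on the mast here has its origin 32 mm below this point and its crown axis 40 mm above it.
- ubolt0: U-bolt of 10 mm round bar, 0.125 kg: two legs 51 mm apart on centres along its y (41 mm clear, 61 mm over all), joined on top by a straight crown. Origin: midway between the rounded leg ends; z up the legs; the crown's axis is 72 mm above the origin, its top 77 mm. Starts legs down in the kit block, crown axis 82 mm above the bench, 2 mm play. May be absent (2 to 4 are present).
- ubolt1: U-bolt of 10 mm round bar, 0.125 kg: two legs 51 mm apart on centres along its y (41 mm clear, 61 mm over all), joined on top by a straight crown. Origin: midway between the rounded leg ends; z up the legs; the crown's axis is 72 mm above the origin, its top 77 mm. Starts legs down in the kit block, crown axis 82 mm above the bench, 2 mm play. May be absent (2 to 4 are present).
- ubolt2: U-bolt of 10 mm round bar, 0.125 kg: two legs 51 mm apart on centres along its y (41 mm clear, 61 mm over all), joined on top by a straight crown. Origin: midway between the rounded leg ends; z up the legs; the crown's axis is 72 mm above the origin, its top 77 mm. Starts legs down in the kit block, crown axis 82 mm above the bench, 2 mm play. May be absent (2 to 4 are present).
- ubolt3: U-bolt of 10 mm round bar, 0.125 kg: two legs 51 mm apart on centres along its y (41 mm clear, 61 mm over all), joined on top by a straight crown. Origin: midway between the rounded leg ends; z up the legs; the crown's axis is 72 mm above the origin, its top 77 mm. Starts legs down in the kit block, crown axis 82 mm above the bench, 2 mm play. May be absent (2 to 4 are present).
- meter: Hand multimeter 85 x 160 x 34 mm lying on the bench; a bystander. Origin: centre of its underside.
- reel: Solder reel, 62 mm diameter, 48 mm high, standing on its flange; a bystander. Origin: centre of its underside.
- driver: Screwdriver lying on the bench; a bystander. Its shaft lies along its x.
There are look-alikes about, which are no part of the job. Leave any red look-alike of the ubolt1 alone. There is more than one size of the cover; the job needs the smaller.

How it is judged:
On the way, in this order (a step that is already met when the one before it is completed fails the run):
1. the battery pack is fully home in the bay with its terminals at the contacts (distance between pack_terminals and bay_contacts below 0.01 m and z of pack in the frame of bay_floor between -0.004 and 0.004 m and horizontal distance between pack and bay_floor below 0.006 m and angle between pack's own z axis and vertical below 0.08 rad), for 0.2 s.
2. the cover is back on, seated on the deck over the turned pack (all of step 1 and z of cover in the frame of bay_floor between -0.004 and 0.004 m and horizontal distance between cover and bay_floor below 0.006 m and angle between the y axis of cover and the y axis of node, either way round below 0.1 rad and angle between cover's own z axis and vertical below 0.08 rad), for 0.2 s.
At the end, for the whole second after the job is handed in: Pack on the bay floor (4 mm), terminals within 10 mm of the contacts; cover on the deck (4 mm), centred (6 mm); mast down in the cradle (5 mm), at most 8 mm from the end stop; every U-bolt upright over a hole pair (7 mm), square to the mast (0.12 rad), crown within 5 mm of the mast; all at rest (all of step 2 and x of mast in the frame of cradle between -0.005 and 0.005 m and z of mast_mid in the frame of cradle between -0.005 and 0.005 m and y of mast in the frame of cradle between -0.004 and 0.008 m and angle between the x axis of mast and the y axis of node, either way round below 0.05 rad and ((horizontal distance between ubolt0 and holes0 below 0.007 m and z of ubolt0 in the frame of holes0 between -0.037 and -0.027 m) or (horizontal distance between ubolt0 and holes1 below 0.007 m and z of ubolt0 in the frame of holes1 between -0.037 and -0.027 m) or (horizontal distance between ubolt0 and holes2 below 0.007 m and z of ubolt0 in the frame of holes2 between -0.037 and -0.027 m) or (horizontal distance between ubolt0 and holes3 below 0.007 m and z of ubolt0 in the frame of holes3 between -0.037 and -0.027 m)) and angle between each of ubolt0, ubolt1, ubolt2, ubolt3's own z axis and vertical below 0.12 rad and angle between the y axis of each of ubolt0, ubolt1, ubolt2, ubolt3 and the x axis of node, either way round below 0.12 rad and linear speed of each of ubolt0, ubolt1, ubolt2, ubolt3, pack, cover, mast below 0.02 m/s and ((horizontal distance between ubolt1 and holes0 below 0.007 m and z of ubolt1 in the frame of holes0 between -0.037 and -0.027 m) or (horizontal distance between ubolt1 and holes1 below 0.007 m and z of ubolt1 in the frame of holes1 between -0.037 and -0.027 m) or (horizontal distance between ubolt1 and holes2 below 0.007 m and z of ubolt1 in the frame of holes2 between -0.037 and -0.027 m) or (horizontal distance between ubolt1 and holes3 below 0.007 m and z of ubolt1 in the frame of holes3 between -0.037 and -0.027 m)) and ((horizontal distance between ubolt2 and holes0 below 0.007 m and z of ubolt2 in the frame of holes0 between -0.037 and -0.027 m) or (horizontal distance between ubolt2 and holes1 below 0.007 m and z of ubolt2 in the frame of holes1 between -0.037 and -0.027 m) or (horizontal distance between ubolt2 and holes2 below 0.007 m and z of ubolt2 in the frame of holes2 between -0.037 and -0.027 m) or (horizontal distance between ubolt2 and holes3 below 0.007 m and z of ubolt2 in the frame of holes3 between -0.037 and -0.027 m)) and ((horizontal distance between ubolt3 and holes0 below 0.007 m and z of ubolt3 in the frame of holes0 between -0.037 and -0.027 m) or (horizontal distance between ubolt3 and holes1 below 0.007 m and z of ubolt3 in the frame of holes1 between -0.037 and -0.027 m) or (horizontal distance between ubolt3 and holes2 below 0.007 m and z of ubolt3 in the frame of holes2 between -0.037 and -0.027 m) or (horizontal distance between ubolt3 and holes3 below 0.007 m and z of ubolt3 in the frame of holes3 between -0.037 and -0.027 m))); the robot touches nothing.
It fails at once if the multimeter is moved more than 30 mm (distance of meter from where it was at the start of the episode above 0.03 m).
It fails at once if the solder reel is moved more than 30 mm (distance of reel from where it was at the start of the episode above 0.03 m).
It fails at once if the screwdriver is moved more than 30 mm (distance of driver from where it was at the start of the episode above 0.03 m).
Of ubolt0, ubolt1, ubolt2, ubolt3 only 2 to 4 are there at a start; the rules pass over those that are not, and their reading is None.
At some moment in a run one of mast, cover may be knocked a few centimetres aside while the robot is not near it.
It also fails if it takes over 208 s, if anything falls off the work surface, if the arm or the gripper's body presses on something with over 40 N, if the wrist force passes 120 N, or if a joint passes its speed limit or range.

ROBOT

A 6-joint arm with a two-finger parallel gripper is mounted at the origin on the work surface. World frame = base frame: x ahead of the robot, y to its left, z up, the work surface at z = 0. Lengths are in m, angles in rad, forces in N, time in s.
With the tool pointing down it reaches from about 0.225 to 0.725 m from the base axis. Payload 3.1 kg.
Tool frame: the origin (TCP) lies midway between the tips of the shut fingers; the grasp point (between the pads) lies 19 mm behind it (r.grip_depth is the distance from the TCP to the grasp point, in m); z points along the fingers, y is the line along which they close (so a half turn about z gives the same grasp; the last joint's range is limited). The gripper opens to 85 mm and grips with 20 to 120 N. Pads are 22 mm wide; open, the fingers measure 114 mm over their backs; the gripper's body (76 mm by 85 mm) begins 54 mm behind the grasp point. The pads swing forward as they close: fully open they stand 13 mm farther back than shut.
Start: joints at [-0.128, 0.048, 0.099, 1.622, 0, 1.443], TCP at [0.525, -0, 0.231] pointing down, gripper open.
Joint ranges: [-2.91, 2.91], [-0.99, 1.94], [-1.21, 1.42], [-2.12, 2.29], [-1.49, 1.47], [-3.14, 3.14]. Speed limits (rad/s): [2.79, 2.79, 3.14, 3.14, 3.14, 3.14].

INTERFACE

Orientations are given as [roll, pitch, yaw] about the fixed x, y, z axes, in that order (R = Rz(yaw) Ry(pitch) Rx(roll)).
In Python, from workcell import r, read_camera gives the robot as it stands.
- The arm moves only by the tool apply_moves, never from a script. Its argument "plan" is one flat list of numbers, 6 for each row, row after row: the shift along the tool's x, y, z normalised to -1 to 1, where 1 is 300 mm, then the turn, a rotation vector about the tool's x, y, z normalised to -1 to 1, where 1 is 4 degrees. A call has 1 to 5 rows; each row shifts and turns the commanded pose from where the row before left it, along the tool's axes as they then stand; what a row does not reach is not made up. A row lasts 1/12 s, in which the tool goes at most 41.7 mm and 7.16 degrees, less where a joint would pass 70% of its speed; a pose out of reach is approached as far as the arm can. A call with a number of a shift or a turn outside -1 to 1 is refused whole. A call with a gripper value outside its range is refused whole. "jaw" is the opening, from -1 (shut) to 1 (fully open), set as the call begins (left out, the last holds). The fingers move at their own pace and stop on an object; the grip force is fixed at half the most. Time passes only in rows, so rows that do not move let the fingers close. It gives the time, the measured TCP pose, the force, the opening and the grip force at its end, in the units of the state.
- r.get_state(): the state, without advancing time (a new reading comes with each control period).
- read_camera(name): name is "scene" or "side" or "wrist"; returns a dict with "frame" (400x640x3 uint8, blue, green, red), "fx", "fy", "cx", "cy" (pixels), "extrinsics" (4x4, takes a point from camera to world coordinates); the wrist camera has in their place "hand_eye" (4x4, takes a point from camera to tool coordinates, whose origin is the TCP and whose axes are the flange's). Camera axes: x right, y down, z forward; pixel columns grow to the right and rows downward; lengths in m; the calibration is good to about 2 mm. A picture is of the moment at which its call begins: read the wrist's pose just before it. There is no depth.
- r.finish_job(): hands the job in; it is judged then, once.
The state is a dict: "time_s": time; "joint_positions": joint angles; "qvel": joint speeds; "joint_torque": joint torques, N m; "ee_pos": TCP position; "tcp_rot": TCP orientation; "ft_force": force on the tool from outside, world axes, zero at the start; "torque": the same for the moment, N m; "width": opening from 0.0 (shut) to 1.0 (fully open); "grip_force": force on a finger pad.
Only numpy, scipy, OpenCV 4.12 (cv2) and the standard library are available. Lean on these libraries where they do the work, as an engineer would, in place of code of your own. Each camera call takes 0.05 s, during which the arm holds its last target. There are 200 camera calls.

## Working session

There is one attempt and no reset: what is moved stays moved. The work goes in short steps, Python scripts to look and compute and a tool call to move; the robot and the scene stay as the last step left them, time stands still between calls to the robot, and variables do not carry over. Pictures are saved under pics/ and viewed, at most 14 in all, crops included, and the job is handed in when it is done.

Besides the shell and the picture viewer there is one more tool, called after "Emit:" as name(argument=value, ...), one argument or row to a line, values as JSON. apply_moves: Moves the arm, as the interface text tells. Its arguments: {"type":"object","properties":{"plan":{"type":"array","items":{"type":"number"}},"jaw":{"type":"number"}},"required":["plan"]}

```bash
ls; mkdir -p pics; python3 - <<'E'
from workcell import r, read_camera
import cv2,numpy as np
s=r.get_state();print(s['ee_pos'],s['tcp_rot'],s['width'],s['time_s'])
for n in ('scene','side'):
    c=read_camera(n);cv2.imwrite(f'pics/{n}0.png',c['frame']);print(n,c['fx'],c['fy'],c['cx'],c['cy'],np.round(c['extrinsics'],3).tolist())
c=read_camera('wrist');cv2.imwrite('pics/wrist0.png',c['frame']);print(c['fx'],np.round(c['hand_eye'],3).tolist())
E
```

```text
pics
[5.24374479e-01 4.06779159e-05 2.30098889e-01] [-3.13921366e+00 -3.08069843e-04  1.57072843e+00] 0.9977242928430075 0.0
scene 439.76010108552475 439.76010108552475 316.0912775074017 199.0903995889241 [[0.639, 0.643, -0.423, 1.032], [0.769, -0.531, 0.355, -0.477], [0.003, -0.552, -0.834, 1.134], [0.0, 0.0, 0.0, 1.0]]
side 450.7267938256499 450.7267938256499 324.0088232719449 198.62530451028027 [[0.943, -0.228, 0.243, 0.245], [-0.333, -0.626, 0.705, -0.798], [-0.009, -0.745, -0.667, 0.828], [0.0, 0.0, 0.0, 1.0]]
277.499408458082 [[-0.0, -0.95, -0.312, 0.08], [1.0, -0.0, 0.001, 0.001], [-0.001, -0.312, 0.95, -0.143], [0.0, 0.0, 0.0, 1.0]]
```

View pics/scene0.png

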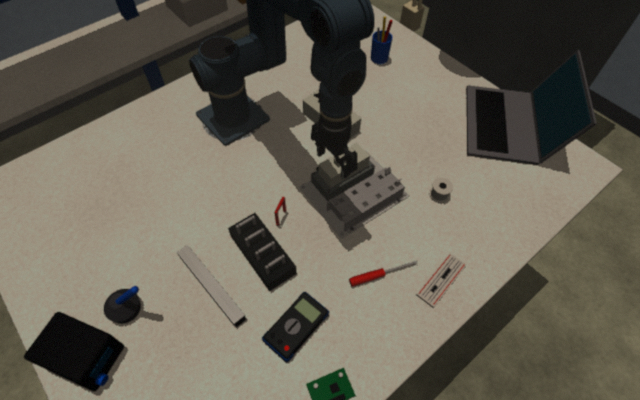

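View pics/side0.png

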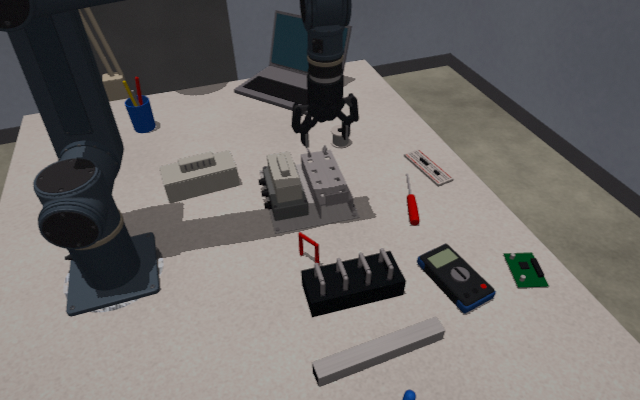

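Scene: kit block with 4 U-bolts (~262,250), mast (~212,285), red decoy (281,210), meter (297,326), node under the arm (~355,190). Side: cover (285,180), big decoy cover (200,175), bracket (325,180). Building a helper and a zoomed montage.

```bash
cat > h.py <<'E'
from workcell import r, read_camera
import cv2,numpy as np
from scipy.spatial.transform import Rotation as R
def tcp(s=None):
    s=s or r.get_state();T=np.eye(4);T[:3,:3]=R.from_euler('xyz',s['tcp_rot']).as_matrix();T[:3,3]=s['ee_pos'];return T
def cam(n):
    s=r.get_state();c=read_camera(n)
    c['T']=tcp(s)@np.array(c['hand_eye']) if n=='wrist' else np.array(c['extrinsics']);return c
def ray(c,u,v,z):
    d=c['T'][:3,:3]@np.array([(u-c['cx'])/c['fx'],(v-c['cy'])/c['fy'],1]);o=c['T'][:3,3]
    return (o+d*(z-o[2])/d[2])[:2]
def proj(c,p):
    q=np.linalg.inv(c['T'])@np.append(p,1);return np.array([c['fx']*q[0]/q[2]+c['cx'],c['fy']*q[1]/q[2]+c['cy']])
def rectify(c,x0,x1,y0,y1,z,s=1000):
    # top-down view of plane z; col = (y1-y)*s, row=(x1-x)*s
    P=np.float32([[x1,y1],[x1,y0],[x0,y0],[x0,y1]])
    src=np.float32([proj(c,[a,b,z]) for a,b in P])
    W,H=int((y1-y0)*s),int((x1-x0)*s)
    return cv2.warpPerspective(c['frame'],cv2.getPerspectiveTransform(src,np.float32([[0,0],[W,0],[W,H],[0,H]])),(W,H))
E
python3 - <<'E'
from h import *
S,D=cam('scene'),cam('side')
for n,c,pts in (('scene',S,[(240,216),(282,288),(185,250),(240,322)]),('side',D,[(303,290),(404,275),(316,372),(444,332)])):
    for p in pts: print(n,p,np.round(ray(c,*p,0.05),3),np.round(ray(c,*p,0.035),3))
print('node',ray(D,325,185,.05),ray(D,285,175,.1))
def crop(c,x,y,w,h): return cv2.resize(c['frame'][y:y+h,x:x+w],(400,300),interpolation=cv2.INTER_CUBIC)
W=cam('wrist')
m=np.vstack([np.hstack([crop(D,240,140,140,105),crop(D,280,220,160,120)]),np.hstack([crop(S,200,180,140,105),cv2.resize(W['frame'],(400,300))])])
cv2.imwrite('pics/m1.png',m)
E
```

```text
scene (240, 216) [ 0.388 -0.222] [ 0.379 -0.218]
scene (282, 288) [ 0.64  -0.262] [ 0.634 -0.259]
scene (185, 250) [ 0.382 -0.4  ] [ 0.373 -0.399]
scene (240, 322) [ 0.644 -0.397] [ 0.639 -0.395]
side (303, 290) [ 0.39  -0.234] [ 0.393 -0.223]
side (404, 275) [ 0.609 -0.27 ] [ 0.616 -0.26 ]
side (316, 372) [ 0.358 -0.415] [ 0.36  -0.407]
side (444, 332) [ 0.618 -0.422] [ 0.625 -0.414]
node [0.54892377 0.07501983] [0.44592349 0.09193327]
```

View pics/m1.png

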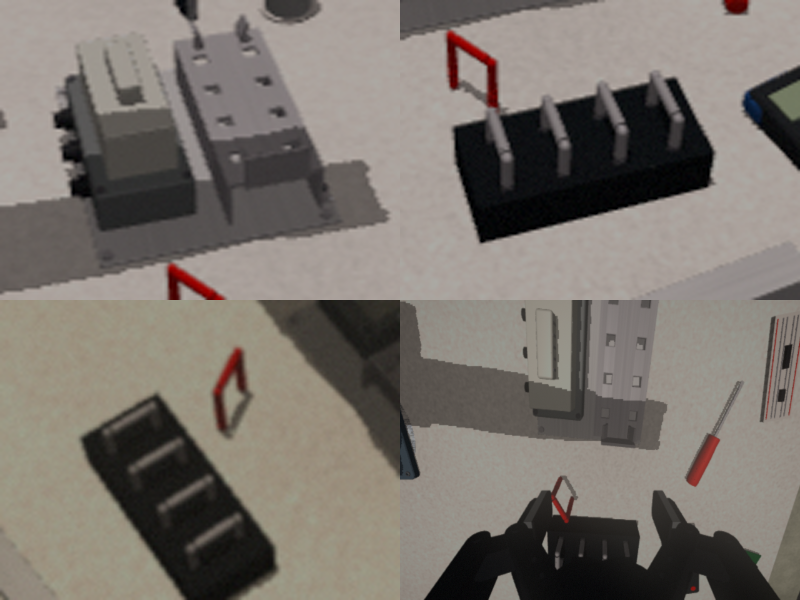

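Side crop: bracket beside the small cover (x≈0.45–0.55, y≈0.08), four U-bolts in the kit. The wrist view shows the node seen from above. I move up and over for a better look.

Emit:
apply_moves(
  plan=[0.08,0,-0.1,0,0,0,0.08,0,-0.1,0,0,0,0.08,0,-0.1,0,0,0,0.08,0,-0.1,0,0,0,0,0,0,0,0,0],
)

```text
time_s: 0.72
ee_pos: [0.5262, 0.0997, 0.3583]
tcp_rot: [3.13, -0.003, 1.575]
ft_force: [-1.0, -0.0, 1.0]
width: 0.998
grip_force: 0.0
```

```bash
python3 - <<'E'
from h import *
print(r.get_state()['ee_pos'],r.get_state()['tcp_rot'],r.get_state()['time_s'])
W=cam('wrist');cv2.imwrite('pics/w1.png',W['frame']);S=cam('scene');D=cam('side');
import pickle;pickle.dump((W,S,D),open('v1.pkl','wb'))
m=np.hstack([cv2.resize(S['frame'][140:260,300:460],(400,300),interpolation=2),cv2.resize(D['frame'][140:245,240:380],(400,300),interpolation=2)])
cv2.imwrite('pics/m2.png',np.vstack([cv2.resize(W['frame'],(800,500))[100:400],m]))
E
```

```text
[0.52624458 0.09970505 0.3583144 ] [ 3.13036876e+00 -3.01431932e-03  1.57497066e+00] 0.7167
```

View pics/m2.png

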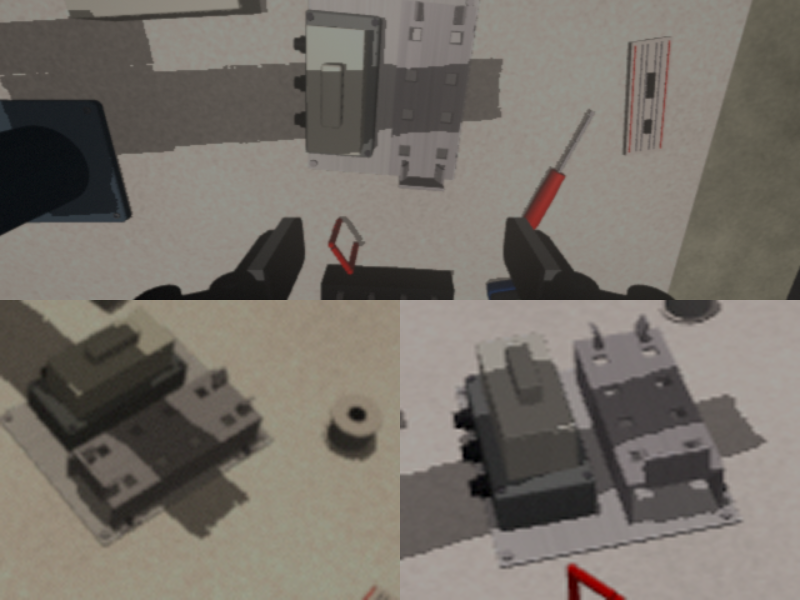

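Wrist: node with the housing at left, bracket at right, end stop at the bottom (-y end), so node x ≈ world x; small yaw. Descending for a finer look.

Emit:
apply_moves(
  plan=[-0.025,-0.012,0.12,0,0,0,-0.025,-0.012,0.12,0,0,0,-0.025,-0.012,0.12,0,0,0,-0.025,-0.012,0.12,0,0,0,0,0,0,0,0,0],
)

```text
time_s: 1.28
ee_pos: [0.4984, 0.0641, 0.1902]
tcp_rot: [-3.109, 0.001, 1.568]
ft_force: [-2.7, -0.2, -3.8]
width: 0.996
grip_force: 0.0
```

```bash
python3 - <<'E'
from h import *
import pickle
W=cam('wrist');pickle.dump(W,open('w2.pkl','wb'))
m=rectify(W,.36,.68,-.08,.26,.054,1700)
m=cv2.rotate(m,cv2.ROTATE_90_CLOCKWISE) # right=+x, down=-y
print(m.shape,W['T'].round(3).tolist())
for i in range(8): cv2.putText(m,f'{.36+i*.04:.2f}',(int(i*68),8),0,.3,(0,255,255));
cv2.imwrite('pics/m3.png',cv2.convertScaleAbs(m,alpha=1.6,beta=10))
E
```

```text
(578, 544, 3) [[0.999, 0.007, -0.031, 0.504], [-0.003, -0.95, -0.312, 0.144], [-0.032, 0.312, -0.949, 0.333], [0.0, 0.0, 0.0, 1.0]]
```

View pics/m3.png

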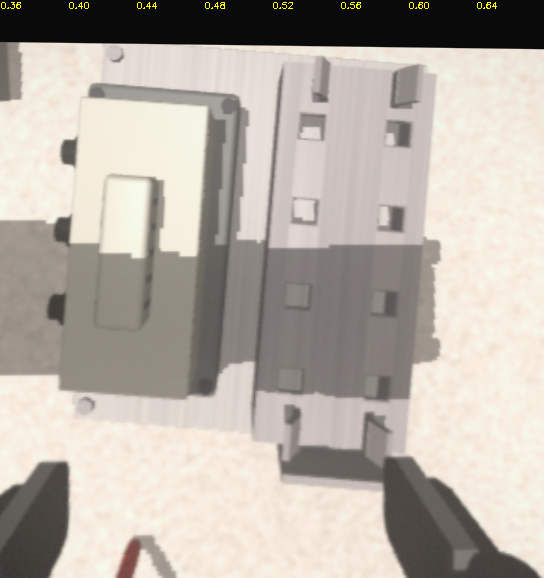

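Rectified view (1700 px/m): bracket holes at left column (312,127)…(291,380), right (398,134)…(377,387) → bracket centre ≈ (0.5626, 0.1089), yaw ≈ -0.083; cover top corners (80,97),(211,106),(186,398),(59,389) → bay centre ≈ (0.449, 0.119).

```bash
cat >> h.py <<'E'
def to(x,y,z,yaw):
    "shift (units of 300 mm) and turn (units of 4 deg) from measured pose to a tool-down pose"
    s=r.get_state();T=tcp(s);d=T[:3,:3].T@(np.array([x,y,z])-T[:3,3])
    q=R.from_matrix(T[:3,:3]).inv()*R.from_euler('xyz',[np.pi,0,yaw])
    print('t',round(s['time_s'],2),'ee',s['ee_pos'].round(4),'rot',np.round(s['tcp_rot'],3),'w',round(s['width'],3),'F',np.round(s['ft_force'],1),'j6',round(s['joint_positions'][5],2))
    print('shift',np.round(d/.3,3),'turn',np.round(q.as_rotvec(degrees=True)/4,2))
E
python3 - <<'E'
from h import *
import pickle
to(.449,.119,.16,1.488)
A=pickle.load(open('w2.pkl','rb'));W=cam('wrist')
f=lambda c:np.float32(cv2.cvtColor(rectify(c,.5,.65,.02,.2,.054,1700),6))
print('shift px',cv2.phaseCorrelate(f(A),f(W)))
_,S,D=pickle.load(open('v1.pkl','rb'))
print('bigcover',ray(D,200,185,0.06),'reel S',ray(S,441,194,.02),ray(D,340,140,.02),'red',ray(D,312,262,0),ray(S,279,224,0),'driver',ray(S,352,282,.0),ray(S,416,263,0))
E
```

```text
t 1.33 ee [0.5026 0.0648 0.1967] rot [-3.119  0.     1.568] w 1.0 F [-0.7  0.6  0.6] j6 1.57
shift [ 0.18  -0.176  0.126] turn [-0.32  0.01  1.15]
shift px ((-0.044811210817044866, -0.2368252873593235), 0.7520187450107187)
bigcover [0.23314742 0.17755532] reel S [0.69680717 0.30435483] [0.6784631  0.29958775] red [ 0.44410962 -0.12661585] [ 0.45514822 -0.13630048] driver [ 0.73041451 -0.09282324] [0.80335767 0.0849621 ]
```

Emit:
apply_moves(
  plan=[0.06,-0.068,0.05,0,0,0,0.06,-0.068,0.05,0,0,0,0.057,-0.069,0.05,0,0,0,0,0,0,0,0,0.6,0,0,0,0,0,0.6],
)

```text
time_s: 1.8
ee_pos: [0.4513, 0.1205, 0.1667]
tcp_rot: [3.134, -0.002, 1.487]
ft_force: [-0.1, -0.4, 1.0]
width: 1.002
grip_force: 0.0
```

Emit:
apply_moves(
  plan=[0,0,0,0,0,0,0,0,0,0,0,0,0,0,0,0,0,0,0,0,0,0,0,0],
)

```text
time_s: 2.13
ee_pos: [0.451, 0.1191, 0.1646]
tcp_rot: [3.138, -0.001, 1.487]
ft_force: [-0.6, -0.2, -1.0]
width: 0.999
grip_force: 0.0
```

```bash
python3 -c "
from h import *
to(.449,.119,.102,1.488)
W=cam('wrist');import pickle;pickle.dump(W,open('w3.pkl','wb'))
"
```

```text
t 2.13 ee [0.451  0.1191 0.1646] rot [ 3.138e+00 -1.000e-03  1.487e+00] w 0.999 F [-0.6 -0.2 -1. ] j6 1.77
shift [-0.001 -0.007  0.209] turn [ 0.06 -0.01 -0.01]
```

Emit:
apply_moves(
  plan=[0,-0.007,0.07,0,0,0,0,0,0.07,0,0,0,0,0,0.065,0,0,0,0,0,0,0,0,0,0,0,0,0,0,0],
)

```text
time_s: 2.6
ee_pos: [0.446, 0.119, 0.1]
tcp_rot: [-3.139, 0.001, 1.487]
ft_force: [-0.1, -0.1, 0.3]
width: 0.999
grip_force: 0.0
```

Emit:
apply_moves(
  plan=[0,0,0,0,0,0,0,0,0,0,0,0,0,0,0,0,0,0,0,0,0,0,0,0,0,0,0,0,0,0],
  jaw=-1,
)

```text
time_s: 3.02
ee_pos: [0.4476, 0.1193, 0.1017]
tcp_rot: [3.14, -0.0, 1.487]
ft_force: [0.1, -0.1, -0.7]
width: 0.298
grip_force: 0.0
```

Emit:
apply_moves(
  plan=[0,0,0,0,0,0,0,0,0,0,0,0,0,0,0,0,0,0],
)

```text
time_s: 3.27
ee_pos: [0.4478, 0.1193, 0.1017]
tcp_rot: [3.14, -0.0, 1.487]
ft_force: [0.2, 0.9, 3.5]
width: 0.241
grip_force: 60.5
```

Cover gripped (w=0.24, 60 N). Lifting and checking that (0.46, 0.36) is free.

Emit:
apply_moves(
  plan=[0,0,-0.08,0,0,0,0,0,-0.12,0,0,0,0,0,-0.13,0,0,0,0,0,-0.12,0,0,0,0,0,0,0,0,0],
)

```text
time_s: 3.68
ee_pos: [0.4501, 0.1197, 0.2434]
tcp_rot: [3.13, -0.002, 1.487]
ft_force: [0.7, 0.3, -0.4]
width: 0.243
grip_force: 60.7
```

```bash
python3 - <<'E'
from h import *
import pickle
to(.46,.36,.24,1.487)
S,D=cam('scene'),cam('side')
d=cv2.resize(D['frame'][100:250,130:330],(400,300))
a=rectify(S,.3,.7,.2,.5,0,1000);b=rectify(D,.3,.7,.2,.5,0,1000)
cv2.imwrite('pics/m4.png',np.vstack([np.hstack([a,b]),]))
E
```

```text
t 3.68 ee [0.4501 0.1197 0.2434] rot [ 3.130e+00 -2.000e-03  1.487e+00] w 0.243 F [ 0.7  0.3 -0.4] j6 1.77
shift [ 0.801 -0.034  0.013] turn [ 0.17 -0.03  0.  ]
```

View pics/m4.png

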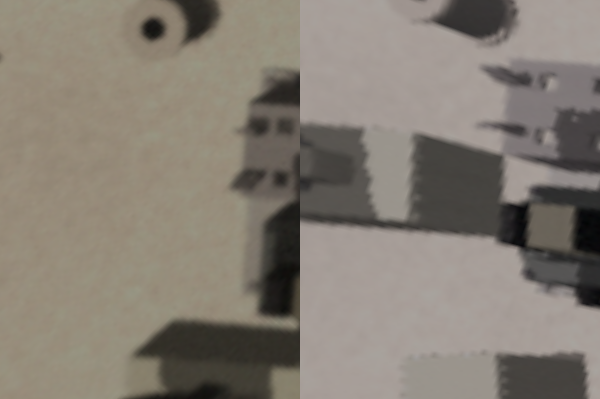

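Spot at (0.47, 0.37) is free bench (left panel ~ (130,230)); the reel is at (155,30), big cover below.

Emit:
apply_moves(
  plan=[0.07,0,0,0,0,0,0.12,0,0,0,0,0,0.13,0,0,0,0,0,0.13,0,0,0,0,0,0.13,0,0,0,0,0],
)

```text
time_s: 4.2
ee_pos: [0.4601, 0.2936, 0.2324]
tcp_rot: [-3.137, 0.003, 1.486]
ft_force: [0.9, -0.4, -0.7]
width: 0.238
grip_force: 60.6
```

Emit:
apply_moves(
  plan=[0.13,0,0.06,0,0,0,0.12,0,0.07,0,0,0,0,0,0.12,0,0,0,0,0,0.12,0,0,0,0,0,0.12,0,0,0],
)

```text
time_s: 4.62
ee_pos: [0.4654, 0.366, 0.0842]
tcp_rot: [-3.137, 0.003, 1.489]
ft_force: [0.6, -0.4, -2.4]
width: 0.237
grip_force: 60.6
```

Emit:
apply_moves(
  plan=[0,0,0.06,0,0,0,0,0,0,0,0,0,0,0,0,0,0,0,0,0,0,0,0,0],
)

```text
time_s: 4.95
ee_pos: [0.4678, 0.3661, 0.0715]
tcp_rot: [-3.142, 0.0, 1.487]
ft_force: [0.5, 0.2, -1.9]
width: 0.242
grip_force: 60.5
```

```bash
python3 -c "
from h import *
to(.47,.37,.054,1.487)
"
```

```text
t 4.95 ee [0.4678 0.3661 0.0715] rot [-3.142  0.     1.487] w 0.242 F [ 0.5  0.2 -1.9] j6 2.21
shift [0.013 0.006 0.058] turn [-0.  0. -0.]
```

Emit:
apply_moves(
  plan=[0,0,0.03,0,0,0,0,0,0.024,0,0,0,0,0,0,0,0,0,0,0,0,0,0,0],
)

```text
time_s: 5.28
ee_pos: [0.4676, 0.3661, 0.0551]
tcp_rot: [-3.141, 0.0, 1.487]
ft_force: [-0.5, -0.2, -1.3]
width: 0.241
grip_force: 60.6
```

Emit:
apply_moves(
  plan=[0,0,0,0,0,0,0,0,0,0,0,0,0,0,0,0,0,0,0,0,0,0,0,0,0,0,0,0,0,0],
  jaw=1,
)

```text
time_s: 5.7
ee_pos: [0.4681, 0.3664, 0.0557]
tcp_rot: [3.141, -0.001, 1.487]
ft_force: [0.7, 0.3, 0.7]
width: 0.929
grip_force: 0.0
```

Emit:
apply_moves(
  plan=[0,0,-0.06,0,0,0,0,0,-0.12,0,0,0,0,0,-0.12,0,0,0,-0.06,0,-0.12,0,0,0,-0.13,0,-0.03,0,0,0],
)

```text
time_s: 6.12
ee_pos: [0.466, 0.3133, 0.1975]
tcp_rot: [3.131, -0.008, 1.492]
ft_force: [1.1, -0.7, 0.9]
width: 0.999
grip_force: 0.0
```

Emit:
apply_moves(
  plan=[-0.13,0,0,0,0,0,-0.13,0,0,0,0,0,-0.13,0,0,0,0,0,-0.13,0,0,0,0,0,-0.13,0,0,0,0,0],
)

```text
time_s: 6.53
ee_pos: [0.4463, 0.1136, 0.1906]
tcp_rot: [3.14, -0.0, 1.488]
ft_force: [1.2, -0.2, -0.3]
width: 0.999
grip_force: 0.0
```

Emit:
apply_moves(
  plan=[-0.08,0,0,0,0,0,0,0,0,0,0,0,0,0,0,0,0,0,0,0,0,0,0,0],
)

```text
time_s: 6.87
ee_pos: [0.4448, 0.0915, 0.1904]
tcp_rot: [3.141, -0.001, 1.487]
ft_force: [0.1, 0.6, -0.0]
width: 1.0
grip_force: 0.0
```

```bash
python3 - <<'E'
from h import *
import pickle
to(.449,.119,.074,1.487)
W=cam('wrist');pickle.dump(W,open('w4.pkl','wb'))
m=cv2.rotate(rectify(W,.37,.53,.0,.22,.091,2600),cv2.ROTATE_90_CLOCKWISE)
cv2.imwrite('pics/m5.png',cv2.convertScaleAbs(m,alpha=2,beta=20));print(m.shape,W['T'][:3,3])
E
```

```text
t 6.87 ee [0.4448 0.0915 0.1904] rot [ 3.141e+00 -1.000e-03  1.487e+00] w 1.0 F [ 0.1  0.6 -0. ] j6 1.71
shift [0.092 0.006 0.388] turn [ 0.01 -0.01 -0.  ]
(572, 416, 3) [0.45209674 0.1707265  0.33373414]
```

View pics/m5.png

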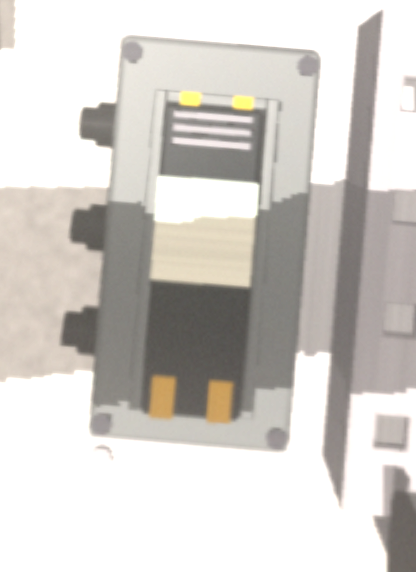

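Pack top corners (164,104),(265,109),(238,421),(140,413) → centre (0.4476, 0.1193), yaw -0.082; contacts (yellow) at the +y end, terminals at the -y end. Grasping the pack.

Emit:
apply_moves(
  plan=[0.05,0.002,0.05,0,0,0,0.043,0,0.1,0,0,0,0,0,0.1,0,0,0,0,0,0.07,0,0,0,0,0,0.03,0,0,0],
)

```text
time_s: 7.33
ee_pos: [0.4448, 0.1203, 0.0812]
tcp_rot: [-3.135, 0.001, 1.49]
ft_force: [-0.2, -0.1, -0.6]
width: 1.001
grip_force: 0.0
```

Emit:
apply_moves(
  plan=[0,0,0.026,0,0,0,0,0,0,0,0,0,0,0,0,0,0,0,0,0,0,0,0,0],
)

```text
time_s: 7.67
ee_pos: [0.4489, 0.1192, 0.0791]
tcp_rot: [3.139, -0.001, 1.487]
ft_force: [-0.2, 1.0, -0.8]
width: 1.0
grip_force: 0.0
```

```bash
python3 -c "
from h import *
to(.4476,.1193,.0745,1.488)
"
```

```text
t 7.67 ee [0.4489 0.1192 0.0791] rot [ 3.139e+00 -1.000e-03  1.487e+00] w 1.0 F [-0.2  1.  -0.8] j6 1.77
shift [-0.    -0.005  0.015] turn [ 0.04 -0.01 -0.01]
```

Emit:
apply_moves(
  plan=[0,-0.005,0.015,0,0,0,0,0,0,0,0,0,0,0,0,0,0,0],
)

```text
time_s: 7.92
ee_pos: [0.4463, 0.119, 0.0733]
tcp_rot: [3.141, -0.0, 1.487]
ft_force: [0.5, -0.1, 0.5]
width: 0.998
grip_force: 0.0
```

Emit:
apply_moves(
  plan=[0,0,0,0,0,0,0,0,0,0,0,0,0,0,0,0,0,0,0,0,0,0,0,0,0,0,0,0,0,0],
  jaw=-1,
)

```text
time_s: 8.33
ee_pos: [0.4467, 0.1191, 0.0733]
tcp_rot: [3.14, -0.0, 1.487]
ft_force: [0.8, -1.0, -0.0]
width: 0.433
grip_force: 62.8
```

Emit:
apply_moves(
  plan=[0,0,0,0,0,0,0,0,0,0,0,0,0,0,0,0,0,0],
)

```text
time_s: 8.58
ee_pos: [0.4467, 0.1191, 0.0734]
tcp_rot: [3.14, -0.0, 1.487]
ft_force: [1.5, -0.1, 2.1]
width: 0.427
grip_force: 63.0
```

Emit:
apply_moves(
  plan=[0,0,-0.06,0,0,0,0,0,-0.1,0,0,0,0,0,-0.1,0,0,0,0,0,-0.03,0,0,0,0,0,0,0,0,0],
)

```text
time_s: 9.0
ee_pos: [0.4476, 0.1193, 0.1618]
tcp_rot: [3.138, -0.001, 1.487]
ft_force: [1.2, -1.2, -4.4]
width: 0.428
grip_force: 64.5
```

Emit:
apply_moves(
  plan=[0,0,0,0,0,-1,0,0,0,0,0,-1,0,0,0,0,0,-1,0,0,0,0,0,-1,0,0,0,0,0,-1],
)

```text
time_s: 9.42
ee_pos: [0.4441, 0.1189, 0.1562]
tcp_rot: [-3.136, -0.001, 1.84]
ft_force: [-0.2, 0.1, -4.7]
width: 0.429
grip_force: 64.4
```

```bash
python3 -c "
from h import *
to(.4476,.1193,.17,1.488)
"
```

```text
t 9.42 ee [0.4441 0.1189 0.1562] rot [-3.136e+00 -1.000e-03  1.840e+00] w 0.429 F [-0.2  0.1 -4.7] j6 1.42
shift [-0.002  0.011 -0.046] turn [-0.09  0.    5.04]
```

Emit:
apply_moves(
  plan=[0,0,0,0,0,-1,0,0,0,0,0,-1,0,0,0,0,0,-1,0,0,0,0,0,-1,0,0,0,0,0,-1],
)

```text
time_s: 9.83
ee_pos: [0.4441, 0.1189, 0.1562]
tcp_rot: [-3.136, -0.003, 2.189]
ft_force: [0.3, 0.2, -3.8]
width: 0.431
grip_force: 64.4
```

Emit:
apply_moves(
  plan=[0,0,0,0,0,-1,0,0,0,0,0,-1,0,0,0,0,0,-1,0,0,0,0,0,-1,0,0,0,0,0,-1],
)

```text
time_s: 10.25
ee_pos: [0.444, 0.1189, 0.1562]
tcp_rot: [-3.138, -0.005, 2.538]
ft_force: [0.5, 0.1, -3.7]
width: 0.426
grip_force: 64.4
```

Emit:
apply_moves(
  plan=[0,0,0,0,0,-1,0,0,0,0,0,-1,0,0,0,0,0,-1,0,0,0,0,0,-1,0,0,0,0,0,-1],
)

```text
time_s: 10.67
ee_pos: [0.444, 0.1189, 0.1562]
tcp_rot: [-3.139, -0.006, 2.887]
ft_force: [-0.9, 0.4, -4.1]
width: 0.425
grip_force: 64.4
```

Emit:
apply_moves(
  plan=[0,0,0,0,0,-1,0,0,0,0,0,-1,0,0,0,0,0,-1,0,0,0,0,0,-1,0,0,0,0,0,-1],
)

```text
time_s: 11.08
ee_pos: [0.444, 0.1189, 0.1562]
tcp_rot: [-3.142, -0.006, -3.047]
ft_force: [-0.3, -0.7, -3.3]
width: 0.426
grip_force: 64.3
```

Emit:
apply_moves(
  plan=[0,0,0,0,0,-1,0,0,0,0,0,-1,0,0,0,0,0,-1,0,0,0,0,0,-1,0,0,0,0,0,-1],
)

```text
time_s: 11.5
ee_pos: [0.444, 0.1189, 0.1562]
tcp_rot: [3.14, -0.006, -2.698]
ft_force: [-0.1, -0.9, -3.6]
width: 0.428
grip_force: 64.3
```

Emit:
apply_moves(
  plan=[0,0,0,0,0,-1,0,0,0,0,0,-1,0,0,0,0,0,-1,0,0,0,0,0,-1,0,0,0,0,0,-1],
)

```text
time_s: 11.92
ee_pos: [0.444, 0.1189, 0.1561]
tcp_rot: [3.138, -0.005, -2.349]
ft_force: [-0.7, 0.2, -4.1]
width: 0.429
grip_force: 64.3
```

Emit:
apply_moves(
  plan=[0,0,0,0,0,-1,0,0,0,0,0,-1,0,0,0,0,0,-1,0,0,0,0,0,-1,0,0,0,0,0,-1],
)

```text
time_s: 12.33
ee_pos: [0.444, 0.1189, 0.1561]
tcp_rot: [3.136, -0.003, -2.0]
ft_force: [-0.1, 0.3, -3.9]
width: 0.432
grip_force: 64.3
```

Emit:
apply_moves(
  plan=[0,0,0,0,0,-1,0,0,0,0,0,-1,0,0,0,0,0,-1,0,0,0,0,0,-1,0,0,0,0,0,-1],
)

```text
time_s: 12.75
ee_pos: [0.444, 0.1189, 0.1562]
tcp_rot: [3.136, -0.001, -1.651]
ft_force: [0.1, 0.1, -4.4]
width: 0.428
grip_force: 64.3
```

Emit:
apply_moves(
  plan=[0,0,0,0,0,0,0,0,0,0,0,0,0,0,0,0,0,0],
)

```text
time_s: 13.0
ee_pos: [0.445, 0.119, 0.158]
tcp_rot: [3.138, -0.001, -1.656]
ft_force: [-0.5, -0.1, -4.0]
width: 0.422
grip_force: 64.3
```

```bash
python3 - <<'E'
from h import *
import pickle
to(.4476,.1193,.11,1.488-np.pi)
W=cam('wrist');pickle.dump(W,open('w5.pkl','wb'))
# pack top now at z = .091+(ee_z-.0734)
z=.091+r.get_state()['ee_pos'][2]-.0734
m=cv2.rotate(rectify(W,.37,.53,.0,.22,z,2600),cv2.ROTATE_90_CLOCKWISE)
cv2.imwrite('pics/m6.png',cv2.convertScaleAbs(m,alpha=2,beta=20));print(z,W['T'][:3,3])
E
```

```text
t 13.0 ee [0.445 0.119 0.158] rot [ 3.138e+00 -1.000e-03 -1.656e+00] w 0.422 F [-0.5 -0.1 -4. ] j6 -1.37
shift [-0.002 -0.009  0.16 ] turn [ 0.05 -0.01 -0.03]
0.17612168816243007 [0.43931658 0.0390974  0.30134062]
```

View pics/m6.png

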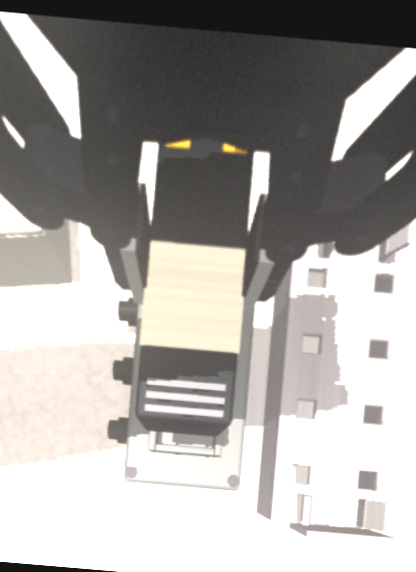

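Pack turned: grip ridges now toward -y (180,400), terminals toward +y. Lowering into the bay.

Emit:
apply_moves(
  plan=[0,-0.007,0.06,0,0,0,0,0,0.07,0,0,0,0,0,0.04,0,0,0,0,0,0,0,0,0,0,0,0,0,0,0],
)

```text
time_s: 13.47
ee_pos: [0.4471, 0.1188, 0.1079]
tcp_rot: [3.139, -0.001, -1.655]
ft_force: [1.1, 0.4, -3.5]
width: 0.429
grip_force: 64.3
```

Emit:
apply_moves(
  plan=[0,0,0.02,0,0,0,0,0,0.02,0,0,0,0,0,0,0,0,0,0,0,0,0,0,0],
)

```text
time_s: 13.8
ee_pos: [0.4481, 0.1189, 0.0969]
tcp_rot: [3.141, -0.0, -1.655]
ft_force: [0.5, 0.6, -3.6]
width: 0.429
grip_force: 64.4
```

```bash
python3 -c "
from h import *
to(.447,.1192,.0734,1.488-np.pi)
"
```

```text
t 13.8 ee [0.4481 0.1189 0.0969] rot [ 3.141 -0.    -1.655] w 0.429 F [ 0.5  0.6 -3.6] j6 -1.37
shift [-0.001  0.004  0.078] turn [ 0.   -0.   -0.01]
```

Emit:
apply_moves(
  plan=[0,0.003,0.02,0,0,0,0,0,0.015,0,0,0,0,0,0,0,0,0,0,0,0,0,0,0],
)

```text
time_s: 14.13
ee_pos: [0.4467, 0.1189, 0.0858]
tcp_rot: [3.14, -0.0, -1.655]
ft_force: [0.1, 0.8, -4.5]
width: 0.431
grip_force: 64.4
```

Emit:
apply_moves(
  plan=[0,0,0.02,0,0,0,0,0,0.018,0,0,0,0,0,0,0,0,0,0,0,0,0,0,0],
)

```text
time_s: 14.47
ee_pos: [0.4468, 0.1189, 0.0744]
tcp_rot: [3.14, -0.0, -1.655]
ft_force: [-0.4, -0.5, -3.0]
width: 0.427
grip_force: 64.4
```

Emit:
apply_moves(
  plan=[0,0,0.005,0,0,0,0,0,0,0,0,0,0,0,0,0,0,0],
)

```text
time_s: 14.72
ee_pos: [0.4474, 0.119, 0.0736]
tcp_rot: [-3.141, 0.0, -1.655]
ft_force: [0.6, 0.3, -2.7]
width: 0.429
grip_force: 64.4
```

Emit:
apply_moves(
  plan=[0,0,0,0,0,0,0,0,0,0,0,0,0,0,0,0,0,0,0,0,0,0,0,0,0,0,0,0,0,0],
  jaw=1,
)

```text
time_s: 15.13
ee_pos: [0.4477, 0.119, 0.074]
tcp_rot: [-3.14, 0.0, -1.655]
ft_force: [0.0, 0.0, -0.8]
width: 0.996
grip_force: 0.0
```

Emit:
apply_moves(
  plan=[0,0,-0.05,0,0,0,0,0,-0.1,0,0,0,0,0,-0.12,0,0,0,-0.02,0,-0.12,0,0,0,-0.13,0,-0.03,0,0,0],
)

```text
time_s: 15.55
ee_pos: [0.4544, 0.1609, 0.2066]
tcp_rot: [-3.131, -0.0, -1.661]
ft_force: [2.6, 0.7, 1.1]
width: 1.001
grip_force: 0.0
```

Emit:
apply_moves(
  plan=[-0.13,0,0,0,0,0,-0.13,0,0,0,0,0,-0.13,0,0,0,0,0,-0.05,0,0,0,0,0,0,0,0,0,0,0],
)

```text
time_s: 15.97
ee_pos: [0.4619, 0.2988, 0.1991]
tcp_rot: [3.141, 0.001, -1.65]
ft_force: [0.1, -0.5, 0.0]
width: 0.998
grip_force: 0.0
```

Emit:
apply_moves(
  plan=[0,0,0,0,0,0,0,0,0,0,0,0],
)

```text
time_s: 16.13
ee_pos: [0.462, 0.2947, 0.1994]
tcp_rot: [3.141, -0.001, -1.655]
ft_force: [0.2, 0.2, 0.1]
width: 1.0
grip_force: 0.0
```

```bash
python3 - <<'E'
from h import *
import pickle
to(.468,.366,.12,1.488-np.pi)
W=cam('wrist');S=cam('scene');D=cam('side');pickle.dump((W,S,D),open('w6.pkl','wb'))
m=cv2.rotate(rectify(W,.34,.6,.23,.47,.050,1800),cv2.ROTATE_90_CLOCKWISE)
s=cv2.rotate(rectify(S,.37,.53,.02,.22,.091,2000),cv2.ROTATE_90_CLOCKWISE)
s=np.pad(s,((0,max(0,m.shape[0]-s.shape[0])),(0,0),(0,0)))[:m.shape[0]]
cv2.imwrite('pics/m7.png',cv2.convertScaleAbs(np.hstack([m,s]),alpha=1.7,beta=15));print(m.shape,W['T'][:3,3])
E
```

```text
t 16.13 ee [0.462  0.2947 0.1994] rot [ 3.141e+00 -1.000e-03 -1.655e+00] w 1.0 F [0.2 0.2 0.1] j6 -1.04
shift [-0.239 -0.     0.265] turn [ 0.   -0.01 -0.02]
(431, 467, 3) [0.45597877 0.21488579 0.34277872]
```

View pics/m7.png

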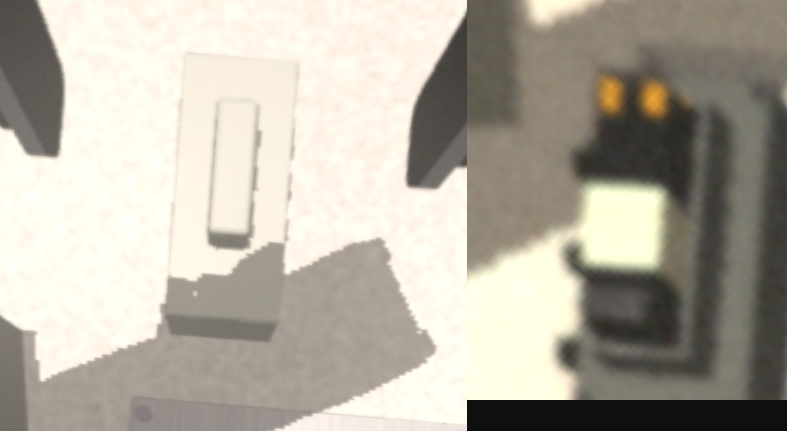

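Cover on the bench undisturbed, top corners (185,54),(299,64),(278,325),(165,314) → centre (0.4688, 0.365); the pack's terminals (610–655, 95) are now at the +y contact end. Picking the cover up.

Emit:
apply_moves(
  plan=[-0.12,0,0,0,0,0,-0.117,0,0.05,0,0,0,0,0,0.1,0,0,0,0,0,0.12,0,0,0,0,0,0.12,0,0,0],
)

```text
time_s: 16.7
ee_pos: [0.4692, 0.3663, 0.0824]
tcp_rot: [-3.139, 0.002, -1.655]
ft_force: [-0.1, 0.3, -0.2]
width: 1.002
grip_force: 0.0
```

Emit:
apply_moves(
  plan=[0,0,0.09,0,0,0,0,0,0,0,0,0,0,0,0,0,0,0,0,0,0,0,0,0],
)

```text
time_s: 17.03
ee_pos: [0.4694, 0.3662, 0.0576]
tcp_rot: [-3.139, 0.002, -1.656]
ft_force: [-0.3, 0.6, 0.5]
width: 0.998
grip_force: 0.0
```

```bash
python3 -c "
from h import *
to(.468,.3655,.0545,1.488-np.pi)
"
```

```text
t 17.03 ee [0.4694 0.3662 0.0576] rot [-3.139e+00  2.000e-03 -1.656e+00] w 0.998 F [-0.3  0.6  0.5] j6 -0.94
shift [0.003 0.004 0.01 ] turn [-0.03  0.02 -0.03]
```

Emit:
apply_moves(
  plan=[0.002,0.004,0.009,0,0,0,0,0,0,0,0,0,0,0,0,0,0,0],
)

```text
time_s: 17.28
ee_pos: [0.4681, 0.3664, 0.055]
tcp_rot: [-3.139, 0.002, -1.655]
ft_force: [-1.2, 0.5, 0.3]
width: 0.998
grip_force: 0.0
```

Emit:
apply_moves(
  plan=[0,0,0,0,0,0,0,0,0,0,0,0,0,0,0,0,0,0,0,0,0,0,0,0,0,0,0,0,0,0],
  jaw=-1,
)

```text
time_s: 17.7
ee_pos: [0.4667, 0.3657, 0.0527]
tcp_rot: [3.141, -0.0, -1.654]
ft_force: [0.3, -0.2, 0.3]
width: 0.301
grip_force: 0.0
```

Emit:
apply_moves(
  plan=[0,0,0,0,0,0,0,0,0,0,0,0,0,0,0,0,0,0,0,0,-0.06,0,0,0,0,0,-0.13,0,0,0],
)

```text
time_s: 18.12
ee_pos: [0.4619, 0.3627, 0.1025]
tcp_rot: [3.129, -0.009, -1.655]
ft_force: [-0.6, -0.4, -2.8]
width: 0.239
grip_force: 61.3
```

Emit:
apply_moves(
  plan=[0,0,-0.13,0,0,0,0,0,-0.13,0,0,0,0.06,0,-0.11,0,0,0,0.1,0,-0.06,0,0,0,0.13,0,0,0,0,0],
)

```text
time_s: 18.53
ee_pos: [0.4616, 0.2808, 0.2444]
tcp_rot: [-3.133, 0.006, -1.651]
ft_force: [0.6, -0.9, -1.5]
width: 0.248
grip_force: 61.6
```

Emit:
apply_moves(
  plan=[0.13,0,0,0,0,0,0.13,0,0,0,0,0,0.13,0,0,0,0,0,0.1,0,0,0,0,0,0.04,0,0,0,0,0],
)

```text
time_s: 18.95
ee_pos: [0.4452, 0.1171, 0.2383]
tcp_rot: [3.14, -0.002, -1.658]
ft_force: [0.3, 0.4, -2.0]
width: 0.24
grip_force: 61.5
```

Emit:
apply_moves(
  plan=[0,0,0.05,0,0,0,0,0,0.1,0,0,0,0,0,0.05,0,0,0,0,0,0,0,0,0,0,0,0,0,0,0],
)

```text
time_s: 19.37
ee_pos: [0.4449, 0.1204, 0.1774]
tcp_rot: [3.138, -0.001, -1.655]
ft_force: [1.1, 0.1, -1.5]
width: 0.243
grip_force: 61.3
```

```bash
python3 -c "
from h import *
to(.4476,.1192,.1025,1.488-np.pi)
"
```

```text
t 19.37 ee [0.4449 0.1204 0.1774] rot [ 3.138e+00 -1.000e-03 -1.655e+00] w 0.243 F [ 1.1  0.1 -1.5] j6 -1.37
shift [ 0.003 -0.01   0.25 ] turn [ 0.05 -0.01 -0.01]
```

Emit:
apply_moves(
  plan=[0.003,-0.009,0.04,0,0,0,0,0,0.03,0,0,0,0,0,0,0,0,0,0,0,0,0,0,0],
)

```text
time_s: 19.7
ee_pos: [0.4485, 0.1195, 0.1573]
tcp_rot: [3.141, -0.0, -1.654]
ft_force: [-0.7, 0.4, -1.4]
width: 0.242
grip_force: 61.5
```

```bash
python3 -c "
from h import *
to(.4476,.1195,.1025,1.488-np.pi)
"
```

```text
t 19.7 ee [0.4485 0.1195 0.1573] rot [ 3.141 -0.    -1.654] w 0.242 F [-0.7  0.4 -1.4] j6 -1.37
shift [0.    0.003 0.183] turn [ 0.01 -0.   -0.01]
```

Emit:
apply_moves(
  plan=[0,0.003,0.04,0,0,0,0,0,0.04,0,0,0,0,0,0.02,0,0,0,0,0,0,0,0,0,0,0,0,0,0,0],
)

```text
time_s: 20.12
ee_pos: [0.4471, 0.1194, 0.1267]
tcp_rot: [3.14, -0.0, -1.655]
ft_force: [0.7, 0.7, -0.2]
width: 0.244
grip_force: 61.5
```

Emit:
apply_moves(
  plan=[0,0,0.02,0,0,0,0,0,0.02,0,0,0,0,0,0.02,0,0,0,0,0,0,0,0,0,0,0,0,0,0,0],
)

```text
time_s: 20.53
ee_pos: [0.4474, 0.1194, 0.1089]
tcp_rot: [3.14, -0.0, -1.655]
ft_force: [0.1, 0.9, -1.2]
width: 0.243
grip_force: 61.4
```

Emit:
apply_moves(
  plan=[0,0,0.018,0,0,0,0,0,0,0,0,0,0,0,0,0,0,0],
)

```text
time_s: 20.78
ee_pos: [0.4478, 0.1195, 0.104]
tcp_rot: [3.141, -0.0, -1.655]
ft_force: [0.5, 1.3, -1.4]
width: 0.242
grip_force: 61.5
```

Emit:
apply_moves(
  plan=[0,0,0.006,0,0,0,0,0,0,0,0,0,0,0,0,0,0,0],
)

```text
time_s: 21.03
ee_pos: [0.448, 0.1195, 0.1026]
tcp_rot: [-3.141, 0.0, -1.655]
ft_force: [0.0, 0.3, -1.6]
width: 0.241
grip_force: 61.5
```

Emit:
apply_moves(
  plan=[0,0,0,0,0,0,0,0,0,0,0,0,0,0,0,0,0,0,0,0,0,0,0,0,0,0,0,0,0,0],
  jaw=1,
)

```text
time_s: 21.45
ee_pos: [0.4482, 0.1195, 0.1029]
tcp_rot: [-3.141, 0.0, -1.655]
ft_force: [-0.1, 0.2, 0.1]
width: 0.929
grip_force: 0.0
```

Emit:
apply_moves(
  plan=[0,0,0,0,0,0,0,0,-0.06,0,0,0,0,0,-0.12,0,0,0,0,0,-0.13,0,0,0,0.06,0,-0.05,0,0,0],
)

```text
time_s: 21.87
ee_pos: [0.4484, 0.1034, 0.2158]
tcp_rot: [-3.134, 0.003, -1.652]
ft_force: [-0.1, -0.0, 0.2]
width: 1.001
grip_force: 0.0
```

Emit:
apply_moves(
  plan=[0.124,-0.016,0,0,0,0,0.124,-0.016,0,0,0,0,0.124,-0.016,0,0,0,0,0.124,-0.016,0,0,0,0,0.124,-0.016,0,0,0,0],
)

```text
time_s: 22.28
ee_pos: [0.4547, -0.0874, 0.2109]
tcp_rot: [-3.141, -0.0, -1.654]
ft_force: [0.8, 0.7, 0.3]
width: 1.0
grip_force: 0.0
```

Emit:
apply_moves(
  plan=[0.124,-0.016,0,0,0,0,0.124,-0.016,0,0,0,0,0.124,-0.016,0,0,0,0,0.124,-0.016,0,0,0,0,0.124,-0.016,0,0,0,0],
)

```text
time_s: 22.7
ee_pos: [0.4629, -0.2751, 0.2106]
tcp_rot: [-3.141, -0.0, -1.655]
ft_force: [0.3, -0.0, -0.5]
width: 0.998
grip_force: 0.0
```

Emit:
apply_moves(
  plan=[0.124,-0.016,0,0,0,0,0.124,-0.016,0,0,0,0,0.12,-0.016,0,0,0,0,0.06,-0.01,0,0,0,1,0,0,0,0,0,1],
)

```text
time_s: 23.12
ee_pos: [0.4689, -0.407, 0.209]
tcp_rot: [3.141, -0.001, -1.802]
ft_force: [0.4, 1.1, -0.3]
width: 0.994
grip_force: 0.0
```

Emit:
apply_moves(
  plan=[0,0,0,0,0,1,0,0,0,0,0,1,0,0,0,0,0,1,0,0,0,0,0,1,0,0,0,0,0,1],
)

```text
time_s: 23.53
ee_pos: [0.4697, -0.4027, 0.2104]
tcp_rot: [3.141, 0.0, -2.147]
ft_force: [-0.7, 0.8, -0.8]
width: 0.999
grip_force: 0.0
```

Emit:
apply_moves(
  plan=[0,0,0,0,0,1,0,0,0,0,0,1,0,0,0,0,0,1,0,0,0,0,0,1,0,0,0,0,0,1],
)

```text
time_s: 23.95
ee_pos: [0.4697, -0.4025, 0.2104]
tcp_rot: [3.141, -0.0, -2.496]
ft_force: [-0.3, 0.0, -0.1]
width: 0.998
grip_force: 0.0
```

Emit:
apply_moves(
  plan=[0,0,0,0,0,1,0,0,0,0,0,1,0,0,0,0,0,1,0,0,0,0,0,1,0,0,0,0,0,1],
)

```text
time_s: 24.37
ee_pos: [0.4697, -0.4026, 0.2104]
tcp_rot: [3.141, -0.0, -2.845]
ft_force: [0.1, 0.5, 0.7]
width: 1.0
grip_force: 0.0
```

Emit:
apply_moves(
  plan=[0,0,0,0,0,1,0,0,0,0,0,1,0,0,0,0,0,1,0,0,0,0,0,1,0,0,0,0,0,0],
)

```text
time_s: 24.78
ee_pos: [0.4697, -0.4026, 0.2104]
tcp_rot: [3.141, -0.0, -3.122]
ft_force: [0.4, 0.3, -0.0]
width: 0.999
grip_force: 0.0
```

```bash
python3 - <<'E'
from h import *
import pickle
to(.50,-.405,.2,np.pi)
W=cam('wrist');S=cam('scene');D=cam('side');pickle.dump((W,S,D),open('w7.pkl','wb'))
m=rectify(W,.32,.70,-.48,-.16,.035,1400)
s=rectify(D,.36,.66,-.06,.26,.052,1100)
s=np.pad(s,((0,m.shape[0]-s.shape[0]),(0,0),(0,0)))
cv2.imwrite('pics/m8.png',cv2.convertScaleAbs(np.hstack([m,s]),alpha=1.7,beta=15));print(m.shape,W['T'][:3,3])
E
```

```text
t 24.78 ee [ 0.4697 -0.4026  0.2104] rot [ 3.141 -0.    -3.122] w 0.999 F [ 0.4  0.3 -0. ] j6 -0.84
shift [-0.101 -0.01   0.035] turn [ 0.   -0.    0.28]
(531, 447, 3) [ 0.39051403 -0.40448993  0.35366718]
```

View pics/m8.png

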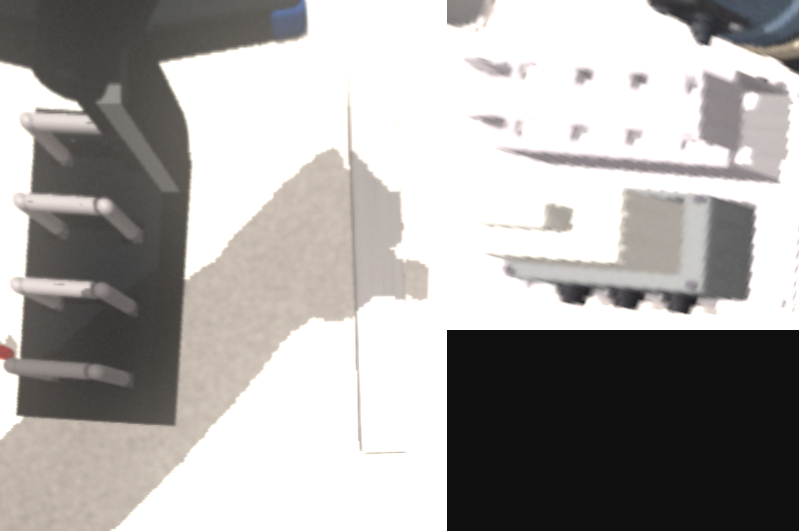

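Kit at left with four U-bolts, mast at right: +y top edge from (349,80) to (361,453), near end at row 453. Right panel: cover seated on the housing. Measuring the mast numerically by its neutral colour.

```bash
python3 - <<'E'
from h import *
import pickle
W,S,D=pickle.load(open('w7.pkl','rb'))
for n,c in (('W',W),('S',S),('D',D)):
    m=rectify(c,.34,.70,-.50,-.36,.035,1000)
    f=m.astype(float);sat=(f.max(2)-f.min(2))/(f.max(2)+1)
    print(n,[np.round(np.median(sat[y:y+8,:],0)[::10],2).tolist() for y in (150,250)])
    t=cv2.threshold(np.uint8(255*sat),0,255,cv2.THRESH_BINARY_INV+cv2.THRESH_OTSU)[1]
    t=cv2.morphologyEx(t,cv2.MORPH_OPEN,np.ones((5,5)))
    k=max(cv2.findContours(t,0,1)[0],key=cv2.contourArea);rc=cv2.minAreaRect(k)
    print(n,'centre',.70-rc[0][1]/1000,-.36-rc[0][0]/1000,rc[1],rc[2],cv2.boundingRect(k))
    cv2.imwrite(f'pics/t{n}.png',np.hstack([m,cv2.merge([t]*3)]))
E
python3 -c "
import cv2,numpy as np
cv2.imwrite('pics/m9.png',np.hstack([cv2.imread(f'pics/t{n}.png') for n in 'WSD'])[:, :800])"
```

```text
W [[0.12, 0.12, 0.12, 0.11, 0.12, 0.11, 0.08, 0.08, 0.08, 0.1, 0.09, 0.1, 0.1, 0.1], [0.1, 0.1, 0.09, 0.1, 0.1, 0.09, 0.06, 0.05, 0.06, 0.07, 0.08, 0.09, 0.09, 0.08]]
W centre 0.456711441040039 -0.4390745162963867 (166.10585021972656, 48.083274841308594) 87.61405944824219 (55, 161, 52, 166)
S [[0.2, 0.2, 0.19, 0.19, 0.2, 0.19, 0.16, 0.16, 0.15, 0.18, 0.19, 0.19, 0.17, 0.18], [0.17, 0.15, 0.15, 0.19, 0.16, 0.18, 0.14, 0.15, 0.15, 0.15, 0.16, 0.18, 0.16, 0.17]]
S centre 0.5045000305175781 -0.4295 (324.99993896484375, 138.99996948242188) 90.0 (0, 33, 140, 326)
D [[0.09, 0.09, 0.1, 0.09, 0.09, 0.1, 0.05, 0.05, 0.05, 0.06, 0.08, 0.07, 0.07, 0.08], [0.09, 0.07, 0.08, 0.07, 0.08, 0.08, 0.05, 0.04, 0.04, 0.05, 0.05, 0.08, 0.08, 0.08]]
D centre 0.5209999999999999 -0.4295 (358.0, 139.0) 90.0 (0, 0, 140, 359)
```

View pics/m9.png

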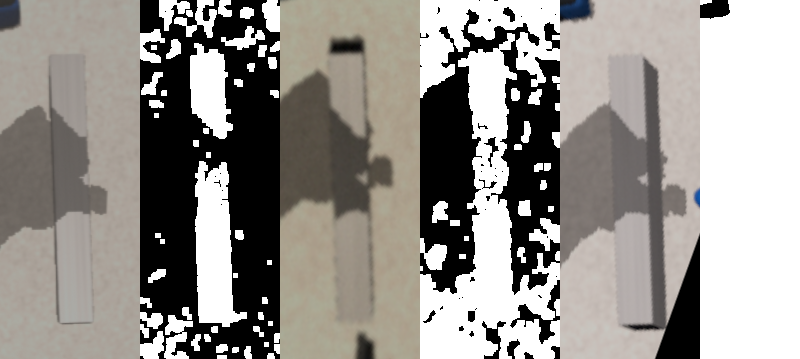

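Wrist: mast top corners (50,55),(84,55),(93,323),(58,323) → centre (0.511, -0.431), yaw 0.031. Going for the grasp.

Emit:
apply_moves(
  plan=[-0.07,-0.05,0.08,0,0,-0.16,-0.065,-0.048,0.1,0,0,0,0,0,0.12,0,0,0,0,0,0.12,0,0,0,0,0,0.12,0,0,0],
)

```text
time_s: 25.35
ee_pos: [0.5113, -0.4311, 0.0467]
tcp_rot: [-3.141, 0.0, -3.108]
ft_force: [1.0, 0.3, -0.5]
width: 1.0
grip_force: 0.0
```

Emit:
apply_moves(
  plan=[0,0,0.07,0,0,0,0,0,0,0,0,0,0,0,0,0,0,0,0,0,0,0,0,0],
)

```text
time_s: 25.68
ee_pos: [0.5119, -0.4319, 0.0297]
tcp_rot: [-3.139, 0.002, -3.109]
ft_force: [-0.1, 0.2, 0.5]
width: 1.0
grip_force: 0.0
```

```bash
python3 -c "
from h import *
to(.511,-.4313,.006,.031-np.pi)
"
```

```text
t 25.68 ee [ 0.5119 -0.4319  0.0297] rot [-3.139e+00  2.000e-03 -3.109e+00] w 1.0 F [-0.1  0.2  0.5] j6 -0.83
shift [0.003 0.002 0.079] turn [-0.03  0.03  0.02]
```

Emit:
apply_moves(
  plan=[0,0,0.04,0,0,0,0,0,0.035,0,0,0,0,0,0,0,0,0,0,0,0,0,0,0],
)

```text
time_s: 26.02
ee_pos: [0.5104, -0.4303, 0.0043]
tcp_rot: [3.14, -0.001, -3.109]
ft_force: [0.4, 0.8, 1.0]
width: 1.006
grip_force: 0.0
```

Emit:
apply_moves(
  plan=[0,0,0,0,0,0,0,0,0,0,0,0,0,0,0,0,0,0,0,0,0,0,0,0,0,0,0,0,0,0],
  jaw=-1,
)

```text
time_s: 26.43
ee_pos: [0.5115, -0.4313, 0.0061]
tcp_rot: [-3.141, 0.001, -3.109]
ft_force: [0.8, -0.5, -1.8]
width: 0.401
grip_force: 61.5
```

Emit:
apply_moves(
  plan=[0,0,0,0,0,0,0,0,0,0,0,0,0,0,0,0,0,0],
)

```text
time_s: 26.68
ee_pos: [0.5114, -0.4312, 0.0057]
tcp_rot: [-3.141, 0.001, -3.109]
ft_force: [0.7, 0.6, 2.3]
width: 0.403
grip_force: 62.1
```

Emit:
apply_moves(
  plan=[0,0,-0.06,0,0,0,0,0,-0.12,0,0,0,0,0,-0.13,0,0,0,0,0,-0.13,0,0,0,0,0,-0.13,0,0,0],
)

```text
time_s: 27.1
ee_pos: [0.5101, -0.43, 0.176]
tcp_rot: [3.139, -0.002, -3.109]
ft_force: [0.4, -1.9, -1.3]
width: 0.4
grip_force: 61.5
```

Emit:
apply_moves(
  plan=[0,0,-0.13,0,0,0,-0.016,0.06,-0.02,0,0,0,-0.016,0.125,0,0,0,0,-0.016,0.125,0,0,0,0,-0.016,0.125,0,0,0,0],
)

```text
time_s: 27.52
ee_pos: [0.5255, -0.2984, 0.2197]
tcp_rot: [3.14, -0.001, -3.111]
ft_force: [0.8, 0.9, -1.7]
width: 0.398
grip_force: 61.5
```

Emit:
apply_moves(
  plan=[-0.016,0.125,0,0,0,0,-0.016,0.125,0,0,0,0,-0.016,0.125,0,0,0,0,-0.016,0.125,0,0,0,0,-0.016,0.125,0,0,0,0],
)

```text
time_s: 27.93
ee_pos: [0.543, -0.1094, 0.2195]
tcp_rot: [3.141, -0.002, -3.11]
ft_force: [-0.5, 0.1, -1.7]
width: 0.4
grip_force: 61.5
```

Emit:
apply_moves(
  plan=[-0.016,0.125,0,0,0,0,-0.016,0.125,0,0,0,0,-0.016,0.125,0,0,0,0,-0.016,0.125,0,0,0,0,-0.016,0.125,0,0,0,0],
)

```text
time_s: 28.35
ee_pos: [0.5609, 0.0786, 0.2195]
tcp_rot: [-3.142, -0.002, -3.109]
ft_force: [1.1, -0.4, -1.5]
width: 0.399
grip_force: 61.5
```

Emit:
apply_moves(
  plan=[-0.016,0.125,0,0,0,0,-0.01,0.08,0,0,0,0,0,0,0,0,0,-1,0,0,0,0,0,-1,0,0,0,0,0,-1],
)

```text
time_s: 28.77
ee_pos: [0.5667, 0.1394, 0.2191]
tcp_rot: [3.141, -0.003, -2.895]
ft_force: [-0.7, 0.2, -2.1]
width: 0.395
grip_force: 61.4
```

Emit:
apply_moves(
  plan=[0,0,0,0,0,-1,0,0,0,0,0,-1,0,0,0,0,0,-1,0,0,0,0,0,-1,0,0,0,0,0,-1],
)

```text
time_s: 29.18
ee_pos: [0.5668, 0.1384, 0.2192]
tcp_rot: [3.14, -0.003, -2.547]
ft_force: [-0.0, -0.5, -2.6]
width: 0.401
grip_force: 61.5
```

Emit:
apply_moves(
  plan=[0,0,0,0,0,-1,0,0,0,0,0,-1,0,0,0,0,0,-1,0,0,0,0,0,-1,0,0,0,0,0,-1],
)

```text
time_s: 29.6
ee_pos: [0.5668, 0.1384, 0.2193]
tcp_rot: [3.139, -0.002, -2.198]
ft_force: [0.4, 0.2, -2.5]
width: 0.4
grip_force: 61.5
```

Emit:
apply_moves(
  plan=[0,0,0,0,0,-1,0,0,0,0,0,-1,0,0,0,0,0,-1,0,0,0,0,0,-1,0,0,0,0,0,-1],
)

```text
time_s: 30.02
ee_pos: [0.5668, 0.1383, 0.2192]
tcp_rot: [3.139, -0.001, -1.849]
ft_force: [-0.0, 0.4, -1.4]
width: 0.4
grip_force: 61.5
```

Emit:
apply_moves(
  plan=[0,0,0,0,0,-1,0,0,0,0,0,-1,0,0,0,0,0,-0.85,0,0,0,0,0,0,0,0,0,0,0,0],
)

```text
time_s: 30.43
ee_pos: [0.567, 0.1383, 0.2197]
tcp_rot: [3.139, -0.001, -1.655]
ft_force: [-0.1, -0.4, -1.3]
width: 0.397
grip_force: 61.5
```

```bash
python3 - <<'E'
from h import *
import pickle
to(.5648,.1348,.10,-1.6545)
E
```

```text
t 30.43 ee [0.567  0.1383 0.2197] rot [ 3.139e+00 -1.000e-03 -1.655e+00] w 0.397 F [-0.1 -0.4 -1.3] j6 -1.36
shift [0.012 0.005 0.399] turn [ 0.03 -0.01 -0.01]
```

Emit:
apply_moves(
  plan=[0.001,0.006,0.08,0,0,0,0,0,0.12,0,0,0,0,0,0.12,0,0,0,0,0,0.09,0,0,0,0,0,0,0,0,0],
)

```text
time_s: 30.85
ee_pos: [0.5596, 0.1374, 0.0892]
tcp_rot: [3.126, -0.003, -1.655]
ft_force: [-2.1, -0.1, -3.2]
width: 0.402
grip_force: 61.4
```

Emit:
apply_moves(
  plan=[0,0,0,0,0,0,0,0,0,0,0,0],
)

```text
time_s: 31.02
ee_pos: [0.5668, 0.1383, 0.0997]
tcp_rot: [-3.139, 0.0, -1.654]
ft_force: [0.3, 0.4, -1.2]
width: 0.397
grip_force: 61.4
```

```bash
python3 - <<'E'
from h import *
import pickle
to(.565,.138,.0597,-1.6545)
W=cam('wrist');S=cam('scene');D=cam('side');pickle.dump((W,S,D),open('w8.pkl','wb'))
c=lambda f,x,y:cv2.resize(f[y:y+120,x:x+160],(400,300),interpolation=2)
cv2.imwrite('pics/m10.png',cv2.convertScaleAbs(np.hstack([c(S['frame'],300,130),c(D['frame'],260,130)]),alpha=1.7,beta=15))
E
```

```text
t 31.02 ee [0.5668 0.1383 0.0997] rot [-3.139  0.    -1.654] w 0.397 F [ 0.3  0.4 -1.2] j6 -1.36
shift [0.001 0.006 0.133] turn [-0.03  0.01  0.  ]
```

View pics/m10.png

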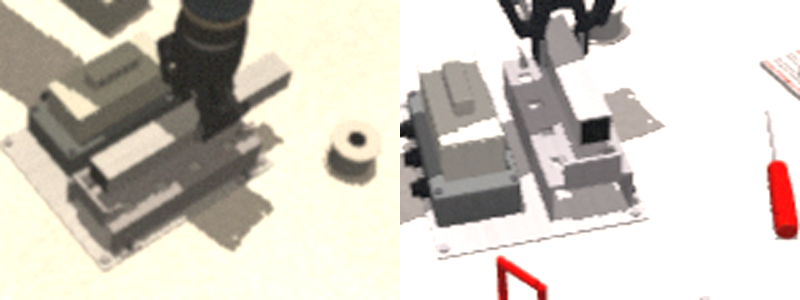

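Mast hovers aligned over the bracket, its end just inside the end stop (595,165). Lowering.

Emit:
apply_moves(
  plan=[0.001,0.005,0.03,0,0,0,0,0,0.03,0,0,0,0,0,0.02,0,0,0,0,0,0,0,0,0,0,0,0,0,0,0],
)

```text
time_s: 31.58
ee_pos: [0.5633, 0.1378, 0.0727]
tcp_rot: [3.139, -0.001, -1.654]
ft_force: [-0.2, 1.2, -1.6]
width: 0.4
grip_force: 61.4
```

Emit:
apply_moves(
  plan=[0,0,0.01,0,0,0,0,0,0.01,0,0,0,0,0,0,0,0,0,0,0,0,0,0,0],
)

```text
time_s: 31.92
ee_pos: [0.5643, 0.1379, 0.0679]
tcp_rot: [3.141, -0.0, -1.654]
ft_force: [0.5, 0.4, -0.9]
width: 0.398
grip_force: 61.4
```

```bash
python3 -c "
from h import *
to(.565,.138,.0597,-1.6545)
"
```

```text
t 31.92 ee [0.5643 0.1379 0.0679] rot [ 3.141 -0.    -1.654] w 0.398 F [ 0.5  0.4 -0.9] j6 -1.36
shift [-0.001 -0.002  0.027] turn [ 0.01 -0.    0.01]
```

Now down, then toward the stop (tool +x).

Emit:
apply_moves(
  plan=[0,-0.001,0.013,0,0,0,0,0,0.014,0,0,0,0,0,0,0,0,0,0,0,0,0,0,0],
)

```text
time_s: 32.25
ee_pos: [0.5646, 0.1379, 0.0598]
tcp_rot: [3.141, -0.0, -1.654]
ft_force: [0.5, 0.1, -2.6]
width: 0.404
grip_force: 61.6
```

Emit:
apply_moves(
  plan=[0.008,0,0,0,0,0,0.008,0,0,0,0,0,0,0,0,0,0,0,0,0,0,0,0,0],
)

```text
time_s: 32.58
ee_pos: [0.5642, 0.1329, 0.0598]
tcp_rot: [3.141, -0.0, -1.654]
ft_force: [-0.6, -0.2, -2.8]
width: 0.403
grip_force: 61.6
```

Emit:
apply_moves(
  plan=[0.007,0,0,0,0,0,0,0,0,0,0,0,0,0,0,0,0,0],
)

```text
time_s: 32.83
ee_pos: [0.5642, 0.1329, 0.0602]
tcp_rot: [3.142, 0.004, -1.653]
ft_force: [-0.3, 5.0, -1.4]
width: 0.402
grip_force: 61.6
```

```bash
python3 -c "
from h import *
to(.5645,.1318,.0597,-1.6545)
"
```

```text
t 32.83 ee [0.5642 0.1329 0.0602] rot [ 3.142  0.004 -1.653] w 0.402 F [-0.3  5.  -1.4] j6 -1.37
shift [ 0.004 -0.001  0.002] turn [0.   0.06 0.02]
```

Mast butts against the stop (5 N reaction), seated at z. Releasing and going to look at the U-bolts.

Emit:
apply_moves(
  plan=[-0.004,0,0,0,0,0,0,0,0,0,0,0,0,0,0,0,0,0,0,0,0,0,0,0,0,0,0,0,0,0],
  jaw=0.3,
)

```text
time_s: 33.25
ee_pos: [0.5644, 0.1319, 0.0602]
tcp_rot: [-3.141, -0.0, -1.654]
ft_force: [-0.9, 0.1, 0.6]
width: 0.65
grip_force: 0.0
```

Emit:
apply_moves(
  plan=[0,0,-0.05,0,0,0,0,0,-0.12,0,0,0,0,0,-0.13,0,0,0,0,0,-0.12,0,0,0,0.06,0.01,-0.05,0,0,0],
)

```text
time_s: 33.67
ee_pos: [0.5624, 0.1166, 0.2072]
tcp_rot: [-3.132, 0.003, -1.651]
ft_force: [0.8, -0.3, 0.8]
width: 0.648
grip_force: 0.0
```

Emit:
apply_moves(
  plan=[0.122,0.01,0,0,0,0,0.122,0.01,0,0,0,0,0.122,0.01,0,0,0,0,0.122,0.01,0,0,0,0,0.122,0.01,0,0,0,0],
)

```text
time_s: 34.08
ee_pos: [0.5291, -0.0683, 0.2013]
tcp_rot: [-3.141, -0.0, -1.654]
ft_force: [0.5, -0.4, -0.4]
width: 0.651
grip_force: 0.0
```

Emit:
apply_moves(
  plan=[0.122,0.01,0,0,0,0,0.122,0.01,0,0,0,0,0.122,0.01,0,0,0,0,0.122,0.01,0,0,0,0,0.06,0,0,0,0,0],
)

```text
time_s: 34.5
ee_pos: [0.5027, -0.2336, 0.201]
tcp_rot: [3.141, -0.002, -1.658]
ft_force: [1.4, 1.3, -0.3]
width: 0.648
grip_force: 0.0
```

Emit:
apply_moves(
  plan=[0,0,0,0,0,0,0,0,0,0,0,0,0,0,0,0,0,0],
  jaw=-0.3,
)

```text
time_s: 34.75
ee_pos: [0.5039, -0.229, 0.2009]
tcp_rot: [3.141, 0.001, -1.654]
ft_force: [0.3, -0.5, -0.3]
width: 0.354
grip_force: 0.0
```

```bash
python3 - <<'E'
from h import *
import pickle
to(.505,-.23,.2,-1.63)
W=cam('wrist');S=cam('scene');D=cam('side');pickle.dump((W,S,D),open('w9.pkl','wb'))
for n,c in (('W',W),('S',S),('D',D)):
    m=cv2.rotate(rectify(c,.36,.66,-.36,-.14,.083,2600),cv2.ROTATE_90_CLOCKWISE) # right=+x down=-y
    g=m.max(2);t=np.uint8((g>85)*255)
    t=cv2.morphologyEx(t,cv2.MORPH_OPEN,np.ones((7,7)))
    for k in cv2.findContours(t,cv2.RETR_LIST,1)[0]:
        a=cv2.contourArea(k)
        if 1500<a<9000:
            (u,v),wh,an=cv2.minAreaRect(k);print(n,round(.36+u/2600,4),round(-.14-v/2600,4),np.round(np.array(wh)/2.6,1),round(an,1))
    cv2.imwrite(f'pics/k{n}.png',m)
cv2.imwrite('pics/m11.png',cv2.imread('pics/kW.png'))
E
```

```text
t 34.75 ee [ 0.5039 -0.229   0.2009] rot [ 3.141e+00  1.000e-03 -1.654e+00] w 0.354 F [ 0.3 -0.5 -0.3] j6 -2.04
shift [ 0.003 -0.004  0.003] turn [ 0.    0.01 -0.34]
W 0.4286 -0.2294 [ 9.4 59.9] 4.0
D 0.4769 -0.245 [ 9.6 33.3] 2.8
D 0.4408 -0.1711 [10.7 55.8] 12.5
```

View pics/m11.png

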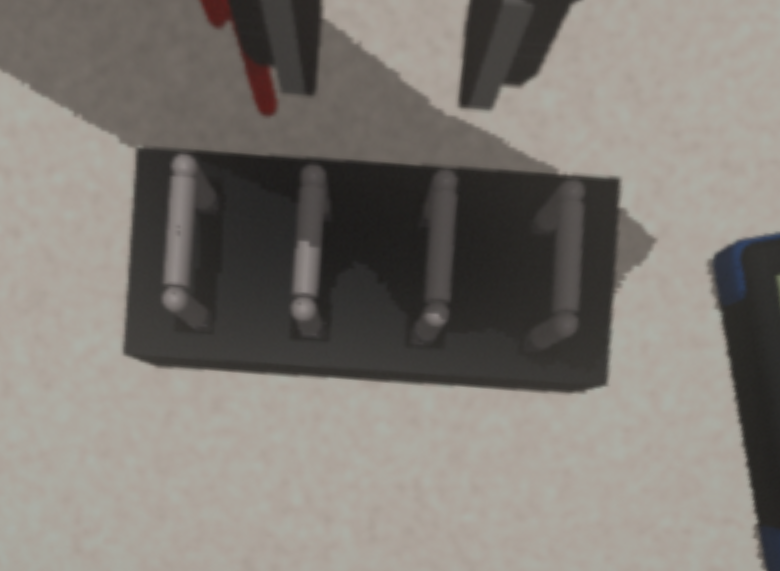

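Crowns rectified: A (178,232), B (309,241), C (440,248), D (568,256) → (0.4287,-0.2292), (0.4788,-0.2325), (0.5294,-0.2356), (0.5787,-0.2387); kit yaw -0.062. I'll grip each over its legs (61 mm). Turning the tool.

Emit:
apply_moves(
  plan=[0,0,0,0,0,1,0,0,0,0,0,1,0,0,0,0,0,1,0,0,0,0,0,1,0,0,0,0,0,1],
  jaw=1,
)

```text
time_s: 35.32
ee_pos: [0.5043, -0.2282, 0.2011]
tcp_rot: [-3.141, 0.0, -2.004]
ft_force: [0.2, -0.5, 0.1]
width: 0.999
grip_force: 0.0
```

Emit:
apply_moves(
  plan=[0,0,0,0,0,1,0,0,0,0,0,1,0,0,0,0,0,1,0,0,0,0,0,1,0,0,0,0,0,1],
)

```text
time_s: 35.73
ee_pos: [0.5044, -0.2282, 0.2011]
tcp_rot: [-3.141, 0.0, -2.353]
ft_force: [-0.0, -0.1, -0.5]
width: 1.002
grip_force: 0.0
```

Emit:
apply_moves(
  plan=[0,0,0,0,0,1,0,0,0,0,0,1,0,0,0,0,0,1,0,0,0,0,0,1,0,0,0,0,0,1],
)

```text
time_s: 36.15
ee_pos: [0.5044, -0.2282, 0.2011]
tcp_rot: [-3.142, 0.0, -2.702]
ft_force: [0.1, 0.0, 1.0]
width: 0.997
grip_force: 0.0
```

Emit:
apply_moves(
  plan=[0,0,0,0,0,1,0,0,0,0,0,1,0,0,0,0,0,1,0,0,0,0,0,1,0,0,0,0,0,1],
)

```text
time_s: 36.57
ee_pos: [0.5044, -0.2282, 0.2011]
tcp_rot: [3.142, 0.0, -3.051]
ft_force: [0.2, 0.6, -0.0]
width: 1.003
grip_force: 0.0
```

Emit:
apply_moves(
  plan=[0,0,0,0,0,1,0,0,0,0,0,1,0.085,0,0,0,0,0.2,0.085,0,0,0,0,0,0.08,0,0,0,0,0],
)

```text
time_s: 36.98
ee_pos: [0.4286, -0.2238, 0.2007]
tcp_rot: [3.141, -0.001, 3.082]
ft_force: [-0.3, -0.6, 1.4]
width: 1.001
grip_force: 0.0
```

Emit:
apply_moves(
  plan=[0,0,0.08,0,0,0,0,0,0.12,0,0,0,0,0,0.1,0,0,0,0,0,0,0,0,0,0,0,0,0,0,0],
)

```text
time_s: 37.4
ee_pos: [0.4276, -0.2231, 0.1092]
tcp_rot: [3.139, -0.004, 3.081]
ft_force: [0.1, 0.1, 0.7]
width: 1.0
grip_force: 0.0
```

```bash
python3 -c "
from h import *
to(.4287,-.2292,.056,-3.2036)
"
```

```text
t 37.4 ee [ 0.4276 -0.2231  0.1092] rot [ 3.139 -0.004  3.081] w 1.0 F [0.1 0.1 0.7] j6 -0.56
shift [-0.005 -0.021  0.177] turn [ 0.04 -0.06  0.02]
```

Emit:
apply_moves(
  plan=[-0.005,-0.021,0.06,0,0,0,0,0,0.06,0,0,0,0,0,0.04,0,0,0,0,0,0,0,0,0,0,0,0,0,0,0],
)

```text
time_s: 37.82
ee_pos: [0.4308, -0.2316, 0.0641]
tcp_rot: [-3.141, 0.001, 3.08]
ft_force: [-0.3, -0.4, -0.2]
width: 0.998
grip_force: 0.0
```

```bash
python3 -c "
from h import *
to(.4287,-.2292,.056,-3.2036)
"
```

```text
t 37.82 ee [ 0.4308 -0.2316  0.0641] rot [-3.141e+00  1.000e-03  3.080e+00] w 0.998 F [-0.3 -0.4 -0.2] j6 -0.57
shift [0.008 0.008 0.027] turn [-0.01  0.01  0.01]
```

Emit:
apply_moves(
  plan=[0.005,0.005,0.026,0,0,0,0,0,0,0,0,0,0,0,0,0,0,0,0,0,0,0,0,0],
)

```text
time_s: 38.15
ee_pos: [0.4291, -0.2301, 0.0558]
tcp_rot: [-3.141, 0.001, 3.08]
ft_force: [0.3, 0.1, 0.4]
width: 0.998
grip_force: 0.0
```

Emit:
apply_moves(
  plan=[0,0,0,0,0,0,0,0,0,0,0,0,0,0,0,0,0,0,0,0,0,0,0,0,0,0,0,0,0,0],
  jaw=-1,
)

```text
time_s: 38.57
ee_pos: [0.4296, -0.2308, 0.0561]
tcp_rot: [-3.14, 0.002, 3.079]
ft_force: [0.4, -1.7, 2.7]
width: 0.685
grip_force: 63.8
```

```bash
python3 -c "
from h import *
to(.4287,-.2292,.2,-3.2036)
"
```

```text
t 38.57 ee [ 0.4296 -0.2308  0.0561] rot [-3.140e+00  2.000e-03  3.079e+00] w 0.685 F [ 0.4 -1.7  2.7] j6 -0.57
shift [ 0.003  0.004 -0.48 ] turn [-0.03  0.03 -0.  ]
```

U-bolt A gripped (w 0.685 ≈ 58–61 mm). Lift, carry to over holes3, turn back.

Emit:
apply_moves(
  plan=[0,0,-0.05,0,0,0,0,0,-0.1,0,0,0,0,0,-0.12,0,0,0,0,0,-0.12,0,0,0,-0.02,0.06,-0.09,0,0,0],
)

```text
time_s: 38.98
ee_pos: [0.4353, -0.2141, 0.2011]
tcp_rot: [-3.14, 0.0, 3.076]
ft_force: [1.4, -1.0, -1.2]
width: 0.686
grip_force: 65.4
```

Emit:
apply_moves(
  plan=[-0.032,0.12,0,0,0,0,-0.032,0.12,0,0,0,0,-0.032,0.12,0,0,0,0,-0.032,0.12,0,0,0,0,-0.032,0.12,0,0,0,0],
)

```text
time_s: 39.4
ee_pos: [0.4946, -0.0337, 0.1983]
tcp_rot: [3.141, -0.002, 3.079]
ft_force: [1.3, -0.1, -1.0]
width: 0.69
grip_force: 65.4
```

Emit:
apply_moves(
  plan=[-0.032,0.12,0,0,0,0,-0.032,0.12,0,0,0,0,-0.032,0.12,0,0,0,0,-0.032,0.12,0,0,0,0,-0.032,0.12,0,0,0,0],
)

```text
time_s: 39.82
ee_pos: [0.5535, 0.143, 0.1979]
tcp_rot: [-3.141, -0.003, 3.08]
ft_force: [0.3, -0.2, -1.7]
width: 0.687
grip_force: 65.4
```

Emit:
apply_moves(
  plan=[-0.032,0.12,0,0,0,0,-0.005,0.03,0,0,0,-0.2,0,0,0,0,0,-1,0,0,0,0,0,-1,0,0,0,0,0,-1],
)

```text
time_s: 40.23
ee_pos: [0.5671, 0.1855, 0.1977]
tcp_rot: [-3.141, -0.003, -2.976]
ft_force: [1.5, -0.4, -0.3]
width: 0.694
grip_force: 65.5
```

Emit:
apply_moves(
  plan=[0,0,0,0,0,-1,0,0,0,0,0,-1,0,0,0,0,0,-1,0,0,0,0,0,-1,0,0,0,0,0,-1],
)

```text
time_s: 40.65
ee_pos: [0.5671, 0.1847, 0.1979]
tcp_rot: [3.141, -0.003, -2.628]
ft_force: [1.3, 0.2, -0.5]
width: 0.684
grip_force: 65.4
```

Emit:
apply_moves(
  plan=[0,0,0,0,0,-1,0,0,0,0,0,-1,0,0,0,0,0,-1,0,0,0,0,0,-1,0,0,0,0,0,-1],
)

```text
time_s: 41.07
ee_pos: [0.5671, 0.1847, 0.198]
tcp_rot: [3.14, -0.002, -2.279]
ft_force: [0.5, -0.1, -1.1]
width: 0.686
grip_force: 65.4
```

Emit:
apply_moves(
  plan=[0,0,0,0,0,-1,0,0,0,0,0,-1,0,0,0,0,0,-1,0,0,0,0,0,-1,0,0,0,0,0,-1],
)

```text
time_s: 41.48
ee_pos: [0.5671, 0.1847, 0.198]
tcp_rot: [3.139, -0.001, -1.93]
ft_force: [-0.4, -0.2, -0.6]
width: 0.689
grip_force: 65.4
```

Emit:
apply_moves(
  plan=[0,0,0,0,0,-1,0,0,0,0,0,-1,0,0,0,0,0,-1,0,0,0,0,0,-1,0,0,0,0,0,0],
)

```text
time_s: 41.9
ee_pos: [0.5671, 0.1847, 0.198]
tcp_rot: [3.139, -0.001, -1.653]
ft_force: [0.6, 0.4, -1.4]
width: 0.689
grip_force: 65.4
```

Emit:
apply_moves(
  plan=[0,0,0,0,0,0,0,0,0,0,0,0],
)

```text
time_s: 42.07
ee_pos: [0.5676, 0.185, 0.1986]
tcp_rot: [3.14, -0.0, -1.656]
ft_force: [0.8, 0.1, -0.3]
width: 0.685
grip_force: 65.4
```

```bash
python3 -c "
from h import *
to(.5689,.185,.12,-1.654)
import pickle
pickle.dump((cam('wrist'),cam('scene'),cam('side')),open('w10.pkl','wb'))
W,S,D=pickle.load(open('w10.pkl','rb'))
m=cv2.rotate(rectify(W,.48,.66,-.02,.18,.054,2200),cv2.ROTATE_90_CLOCKWISE)
s=cv2.resize(D['frame'][120:240,260:420],(400,300),interpolation=2)
s=np.pad(s,((0,m.shape[0]-300),(0,0),(0,0)))
cv2.imwrite('pics/m12.png',cv2.convertScaleAbs(np.hstack([m,s]),alpha=1.5,beta=10))
"
```

```text
t 42.07 ee [0.5676 0.185  0.1986] rot [ 3.14  -0.    -1.656] w 0.685 F [ 0.8  0.1 -0.3] j6 -1.28
shift [-0.001 -0.005  0.262] turn [ 0.02 -0.01 -0.02]
```

View pics/m12.png

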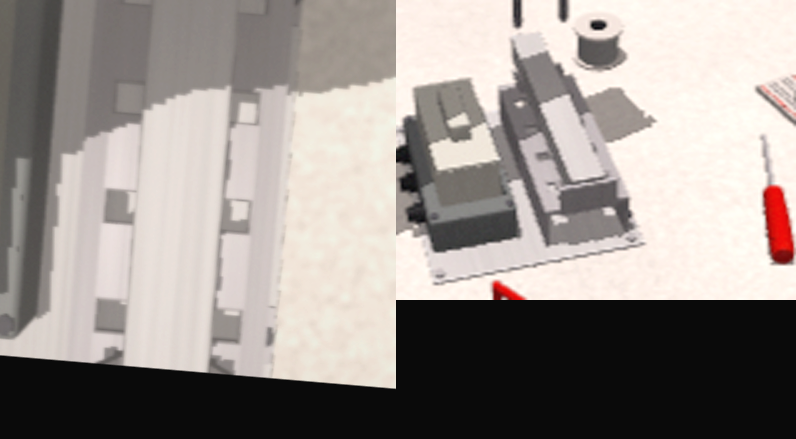

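Mast seated in the cradle against the stop; hole h2-left at (129,97) → (0.5386, 0.1359), matching my node pose within 1 mm. Lowering.

Emit:
apply_moves(
  plan=[0.001,-0.004,0.06,0,0,0,0,0,0.1,0,0,0,0,0,0.04,0,0,0,0,0,0,0,0,0,0,0,0,0,0,0],
)

```text
time_s: 42.63
ee_pos: [0.5681, 0.1846, 0.1381]
tcp_rot: [3.139, -0.001, -1.654]
ft_force: [0.3, 0.9, -0.1]
width: 0.688
grip_force: 65.4
```

Emit:
apply_moves(
  plan=[0,0,0,0,0,0,0,0,0,0,0,0],
)

```text
time_s: 42.8
ee_pos: [0.5703, 0.1851, 0.1413]
tcp_rot: [-3.138, 0.001, -1.654]
ft_force: [0.2, -0.2, -0.5]
width: 0.688
grip_force: 65.4
```

```bash
python3 -c "
from h import *
to(.5688,.1845,.105,-1.654)
"
```

```text
t 42.8 ee [0.5703 0.1851 0.1413] rot [-3.138e+00  1.000e-03 -1.654e+00] w 0.688 F [ 0.2 -0.2 -0.5] j6 -1.29
shift [0.003 0.005 0.121] turn [-0.05  0.01  0.  ]
```

Emit:
apply_moves(
  plan=[0.002,0.004,0.05,0,0,0,0,0,0.05,0,0,0,0,0,0.01,0,0,0,0,0,0,0,0,0,0,0,0,0,0,0],
)

```text
time_s: 43.22
ee_pos: [0.5685, 0.1844, 0.1073]
tcp_rot: [-3.14, 0.0, -1.654]
ft_force: [-0.2, 0.3, -0.8]
width: 0.686
grip_force: 65.6
```

Emit:
apply_moves(
  plan=[0,0,0,0,0,0,0,0,0,0,0,0],
)

```text
time_s: 43.38
ee_pos: [0.5688, 0.1845, 0.1077]
tcp_rot: [-3.139, 0.001, -1.654]
ft_force: [-0.3, -0.1, -0.7]
width: 0.684
grip_force: 65.6
```

```bash
python3 -c "
from h import *
to(.5688,.1845,.085,-1.654)
"
```

```text
t 43.38 ee [0.5688 0.1845 0.1077] rot [-3.139e+00  1.000e-03 -1.654e+00] w 0.684 F [-0.3 -0.1 -0.7] j6 -1.29
shift [0.    0.    0.076] turn [-0.03  0.01  0.  ]
```

Emit:
apply_moves(
  plan=[0,0,0.02,0,0,0,0,0,0.02,0,0,0,0,0,0.02,0,0,0,0,0,0,0,0,0],
)

```text
time_s: 43.72
ee_pos: [0.5667, 0.184, 0.0858]
tcp_rot: [3.138, -0.001, -1.654]
ft_force: [0.1, -0.8, -1.1]
width: 0.686
grip_force: 65.5
```

Emit:
apply_moves(
  plan=[0,0,0.02,0,0,0,0,0,0.02,0,0,0,0,0,0.02,0,0,0,0,0,0,0,0,0,0,0,0,0,0,0],
)

```text
time_s: 44.13
ee_pos: [0.5675, 0.1843, 0.0696]
tcp_rot: [3.141, -0.0, -1.654]
ft_force: [-0.7, 0.2, -1.6]
width: 0.681
grip_force: 65.8
```

Emit:
apply_moves(
  plan=[0,0,0.006,0,0,0,0,0,0,0,0,0,0,0,0,0,0,0],
)

```text
time_s: 44.38
ee_pos: [0.568, 0.1843, 0.0685]
tcp_rot: [-3.141, 0.0, -1.654]
ft_force: [0.7, 0.5, -1.2]
width: 0.689
grip_force: 65.8
```

Emit:
apply_moves(
  plan=[0,0,0,0,0,0,0,0,0,0,0,0,0,0,0,0,0,0,0,0,0,0,0,0],
  jaw=1,
)

```text
time_s: 44.72
ee_pos: [0.5681, 0.1844, 0.0687]
tcp_rot: [-3.141, 0.0, -1.654]
ft_force: [0.3, 0.1, 0.1]
width: 1.004
grip_force: 0.0
```

Emit:
apply_moves(
  plan=[0,0,-0.05,0,0,0,0,0,-0.12,0,0,0,0,0,-0.13,0,0,0,0.06,0.008,-0.06,0,0,0,0.118,0.016,0,0,0,0],
)

```text
time_s: 45.13
ee_pos: [0.5602, 0.1344, 0.1834]
tcp_rot: [-3.129, 0.004, -1.649]
ft_force: [1.5, -0.5, 1.3]
width: 1.001
grip_force: 0.0
```

Emit:
apply_moves(
  plan=[0.118,0.016,0,0,0,0,0.118,0.016,0,0,0,0,0.118,0.016,0,0,0,0,0.118,0.016,0,0,0,0,0.118,0.016,0,0,0,0],
)

```text
time_s: 45.55
ee_pos: [0.5172, -0.0441, 0.1767]
tcp_rot: [-3.141, -0.0, -1.653]
ft_force: [1.1, 0.0, 0.4]
width: 1.0
grip_force: 0.0
```

Emit:
apply_moves(
  plan=[0.118,0.016,0,0,0,0,0.118,0.016,0,0,0,0,0.118,0.016,0,0,0,0,0.118,0.016,0,0,0,0,0.118,0.016,0,0,0,0],
)

```text
time_s: 45.97
ee_pos: [0.4785, -0.2187, 0.1767]
tcp_rot: [-3.141, -0.0, -1.654]
ft_force: [0.6, 0.2, -0.3]
width: 0.997
grip_force: 0.0
```

Emit:
apply_moves(
  plan=[0.06,0,0,0,0,0.2,0,0,0,0,0,1,0,0,0,0,0,1,0,0,0,0,0,1,0,0,0,0,0,1],
)

```text
time_s: 46.38
ee_pos: [0.4775, -0.2354, 0.1765]
tcp_rot: [-3.141, -0.0, -1.951]
ft_force: [-0.6, 0.6, -0.4]
width: 1.001
grip_force: 0.0
```

Emit:
apply_moves(
  plan=[0,0,0,0,0,1,0,0,0,0,0,1,0,0,0,0,0,1,0,0,0,0,0,1,0,0,0,0,0,1],
)

```text
time_s: 46.8
ee_pos: [0.4776, -0.2351, 0.1766]
tcp_rot: [-3.141, 0.0, -2.3]
ft_force: [0.0, -0.3, 0.2]
width: 0.999
grip_force: 0.0
```

Emit:
apply_moves(
  plan=[0,0,0,0,0,1,0,0,0,0,0,1,0,0,0,0,0,1,0,0,0,0,0,1,0,0,0,0,0,1],
)

```text
time_s: 47.22
ee_pos: [0.4777, -0.235, 0.1766]
tcp_rot: [-3.141, 0.0, -2.649]
ft_force: [-1.2, -0.4, -0.2]
width: 1.0
grip_force: 0.0
```

Emit:
apply_moves(
  plan=[0,0,0,0,0,1,0,0,0,0,0,1,0,0,0,0,0,1,0,0,0,0,0,1,0,0,0,0,0,1],
)

```text
time_s: 47.63
ee_pos: [0.4776, -0.235, 0.1766]
tcp_rot: [-3.141, 0.0, -2.998]
ft_force: [-0.3, -0.7, -0.4]
width: 1.002
grip_force: 0.0
```

Emit:
apply_moves(
  plan=[0,0,0,0,0,1,0,0,0,0,0,1,0,0,0,0,0,1,0,0,0,0,0,0,0,0,0,0,0,0],
)

```text
time_s: 48.05
ee_pos: [0.4776, -0.235, 0.1765]
tcp_rot: [-3.141, 0.0, 3.081]
ft_force: [-0.0, -0.2, -0.4]
width: 1.001
grip_force: 0.0
```

```bash
python3 -c "
from h import *
to(.4788,-.234,.056,-3.2036)
"
```

```text
t 48.05 ee [ 0.4776 -0.235   0.1765] rot [-3.141  0.     3.081] w 1.001 F [-0.  -0.2 -0.4] j6 -0.52
shift [-0.004  0.004  0.402] turn [-0.    0.    0.02]
```

Emit:
apply_moves(
  plan=[-0.004,0.003,0.1,0,0,0,0,0,0.12,0,0,0,0,0,0.12,0,0,0,0,0,0.03,0,0,0,0,0,0,0,0,0],
)

```text
time_s: 48.47
ee_pos: [0.4758, -0.2322, 0.0614]
tcp_rot: [3.137, -0.008, 3.081]
ft_force: [-1.2, 0.9, 0.7]
width: 0.996
grip_force: 0.0
```

Emit:
apply_moves(
  plan=[0,0,0,0,0,0,0,0,0,0,0,0,0,0,0,0,0,0],
)

```text
time_s: 48.72
ee_pos: [0.4809, -0.2355, 0.0686]
tcp_rot: [-3.139, 0.005, 3.08]
ft_force: [0.6, 0.9, 0.1]
width: 0.996
grip_force: 0.0
```

```bash
python3 -c "
from h import *
to(.4788,-.234,.056,-3.2036)
"
```

```text
t 48.72 ee [ 0.4809 -0.2355  0.0686] rot [-3.139  0.005  3.08 ] w 0.996 F [0.6 0.9 0.1] j6 -0.52
shift [0.008 0.005 0.042] turn [-0.04  0.07  0.  ]
```

Emit:
apply_moves(
  plan=[0.005,0.003,0.042,0,0,0,0,0,0,0,0,0,0,0,0,0,0,0,0,0,0,0,0,0,0,0,0,0,0,0],
)

```text
time_s: 49.13
ee_pos: [0.4781, -0.2336, 0.0539]
tcp_rot: [-3.141, 0.002, 3.08]
ft_force: [1.0, 0.6, -0.3]
width: 1.001
grip_force: 0.0
```

```bash
python3 -c "
from h import *
to(.4788,-.234,.056,-3.2036)
"
```

```text
t 49.13 ee [ 0.4781 -0.2336  0.0539] rot [-3.141e+00  2.000e-03  3.080e+00] w 1.001 F [ 1.   0.6 -0.3] j6 -0.52
shift [-0.002 -0.001 -0.007] turn [-0.01  0.02 -0.  ]
```

Emit:
apply_moves(
  plan=[-0.001,0,-0.005,0,0,0,0,0,0,0,0,0,0,0,0,0,0,0,0,0,0,0,0,0,0,0,0,0,0,0],
  jaw=-1,
)

```text
time_s: 49.55
ee_pos: [0.4787, -0.2342, 0.0555]
tcp_rot: [-3.14, 0.002, 3.079]
ft_force: [0.4, -1.8, 4.5]
width: 0.689
grip_force: 63.6
```

Emit:
apply_moves(
  plan=[0,0,0,0,0,0,0,0,0,0,0,0,0,0,0,0,0,0],
)

```text
time_s: 49.8
ee_pos: [0.4786, -0.2342, 0.0555]
tcp_rot: [-3.14, 0.002, 3.079]
ft_force: [0.6, -2.3, 5.8]
width: 0.687
grip_force: 63.7
```

Emit:
apply_moves(
  plan=[0,0,-0.05,0,0,0,0,0,-0.1,0,0,0,0,0,-0.12,0,0,0,0,0,-0.12,0,0,0,-0.01,0.06,-0.09,0,0,0],
)

```text
time_s: 50.22
ee_pos: [0.4811, -0.217, 0.1995]
tcp_rot: [-3.141, -0.001, 3.076]
ft_force: [1.7, -0.1, 0.1]
width: 0.684
grip_force: 65.6
```

Emit:
apply_moves(
  plan=[-0.02,0.12,0,0,0,0,-0.02,0.12,0,0,0,0,-0.02,0.12,0,0,0,0,-0.02,0.12,0,0,0,0,-0.02,0.12,0,0,0,0],
)

```text
time_s: 50.63
ee_pos: [0.5218, -0.0355, 0.1966]
tcp_rot: [3.14, -0.004, 3.079]
ft_force: [0.4, -0.5, -1.1]
width: 0.688
grip_force: 65.6
```

Emit:
apply_moves(
  plan=[-0.02,0.12,0,0,0,0,-0.02,0.12,0,0,0,0,-0.02,0.12,0,0,0,0,-0.02,0.12,0,0,0,0,-0.02,0.1,0,0,0,0],
)

```text
time_s: 51.05
ee_pos: [0.5623, 0.137, 0.1962]
tcp_rot: [3.141, -0.004, 3.081]
ft_force: [0.1, -0.3, -1.0]
width: 0.689
grip_force: 65.6
```

Emit:
apply_moves(
  plan=[0,0,0,0,0,-1,0,0,0,0,0,-1,0,0,0,0,0,-1,0,0,0,0,0,-1,0,0,0,0,0,-1],
)

```text
time_s: 51.47
ee_pos: [0.5622, 0.1346, 0.1961]
tcp_rot: [3.14, -0.004, -2.851]
ft_force: [-0.1, 0.1, -1.2]
width: 0.69
grip_force: 65.6
```

Emit:
apply_moves(
  plan=[0,0,0,0,0,-1,0,0,0,0,0,-1,0,0,0,0,0,-1,0,0,0,0,0,-1,0,0,0,0,0,-1],
)

```text
time_s: 51.88
ee_pos: [0.5622, 0.1343, 0.1961]
tcp_rot: [3.139, -0.004, -2.502]
ft_force: [-0.2, -0.3, -1.1]
width: 0.684
grip_force: 65.6
```

Emit:
apply_moves(
  plan=[0,0,0,0,0,-1,0,0,0,0,0,-1,0,0,0,0,0,-1,0,0,0,0,0,-1,0,0,0,0,0,-1],
)

```text
time_s: 52.3
ee_pos: [0.5622, 0.1343, 0.1961]
tcp_rot: [3.138, -0.002, -2.153]
ft_force: [-0.5, 0.1, -1.9]
width: 0.687
grip_force: 65.6
```

Emit:
apply_moves(
  plan=[0,0,0,0,0,-1,0,0,0,0,0,-1,0,0,0,0,0,-1,0,0,0,0,0,-1,0,0,0,0,0,-1],
)

```text
time_s: 52.72
ee_pos: [0.5622, 0.1343, 0.1961]
tcp_rot: [3.137, -0.001, -1.804]
ft_force: [0.8, -0.1, -1.2]
width: 0.689
grip_force: 65.6
```

Emit:
apply_moves(
  plan=[0,0,0,0,0,-1,0,0,0,0,0,-1,0,0,0,0,0,-0.2,0,0,0,0,0,0,0,0,0,0,0,0],
)

```text
time_s: 53.13
ee_pos: [0.563, 0.1342, 0.1972]
tcp_rot: [3.139, -0.0, -1.655]
ft_force: [-0.0, -0.0, -1.2]
width: 0.686
grip_force: 65.6
```

```bash
python3 -c "
from h import *
to(.5648,.134,.14,-1.654)
"
```

```text
t 53.13 ee [0.563  0.1342 0.1972] rot [ 3.139 -0.    -1.655] w 0.686 F [-0.  -0.  -1.2] j6 -1.37
shift [ 0.    -0.006  0.191] turn [ 0.03 -0.   -0.02]
```

Emit:
apply_moves(
  plan=[0,-0.004,0.06,0,0,0,0,0,0.1,0,0,0,0,0,0.03,0,0,0,0,0,0,0,0,0,0,0,0,0,0,0],
)

```text
time_s: 53.55
ee_pos: [0.564, 0.134, 0.1406]
tcp_rot: [3.139, -0.0, -1.654]
ft_force: [0.4, 0.2, -1.6]
width: 0.688
grip_force: 65.6
```

Emit:
apply_moves(
  plan=[0,0,0.05,0,0,0,0,0,0.04,0,0,0,0,0,0,0,0,0,0,0,0,0,0,0,0,0,0,0,0,0],
)

```text
time_s: 53.97
ee_pos: [0.5653, 0.1341, 0.1151]
tcp_rot: [-3.141, 0.0, -1.654]
ft_force: [0.2, -0.5, -0.2]
width: 0.687
grip_force: 65.8
```

```bash
python3 -c "
from h import *
to(.5647,.1339,.068,-1.654)
"
```

```text
t 53.97 ee [0.5653 0.1341 0.1151] rot [-3.141  0.    -1.654] w 0.687 F [ 0.2 -0.5 -0.2] j6 -1.37
shift [0.001 0.002 0.157] turn [-0.02  0.    0.  ]
```

Emit:
apply_moves(
  plan=[0.001,0.001,0.03,0,0,0,0,0,0.02,0,0,0,0,0,0.02,0,0,0,0,0,0.02,0,0,0,0,0,0,0,0,0],
)

```text
time_s: 54.38
ee_pos: [0.5632, 0.1336, 0.085]
tcp_rot: [3.138, -0.001, -1.654]
ft_force: [-0.3, -0.0, -1.7]
width: 0.689
grip_force: 65.8
```

Emit:
apply_moves(
  plan=[0,0,0.02,0,0,0,0,0,0.02,0,0,0,0,0,0.02,0,0,0,0,0,0,0,0,0,0,0,0,0,0,0],
)

```text
time_s: 54.8
ee_pos: [0.5642, 0.1337, 0.0688]
tcp_rot: [3.141, -0.0, -1.654]
ft_force: [-0.6, -0.1, -1.6]
width: 0.683
grip_force: 66.0
```

Emit:
apply_moves(
  plan=[0,0,0.004,0,0,0,0,0,0,0,0,0,0,0,0,0,0,0],
)

```text
time_s: 55.05
ee_pos: [0.5645, 0.1338, 0.0681]
tcp_rot: [3.142, -0.0, -1.654]
ft_force: [0.4, 0.5, -0.7]
width: 0.683
grip_force: 66.0
```

Emit:
apply_moves(
  plan=[0,0,0,0,0,0,0,0,0,0,0,0,0,0,0,0,0,0,0,0,0,0,0,0],
  jaw=1,
)

```text
time_s: 55.38
ee_pos: [0.5648, 0.1338, 0.0684]
tcp_rot: [-3.141, 0.0, -1.654]
ft_force: [0.2, -0.1, -0.4]
width: 0.999
grip_force: 0.0
```

Emit:
apply_moves(
  plan=[0,0,-0.05,0,0,0,0,0,-0.12,0,0,0,0,0,-0.13,0,0,0,0.061,0.003,-0.06,0,0,0,0.118,0.001,0,0,0,0],
)

```text
time_s: 55.8
ee_pos: [0.5626, 0.0828, 0.1832]
tcp_rot: [-3.129, 0.003, -1.649]
ft_force: [0.9, -0.8, 0.9]
width: 0.996
grip_force: 0.0
```

Emit:
apply_moves(
  plan=[0.118,0.001,0,0,0,0,0.118,0.001,0,0,0,0,0.118,0.001,0,0,0,0,0.118,0.001,0,0,0,0,0.118,0.001,0,0,0,0],
)

```text
time_s: 56.22
ee_pos: [0.5425, -0.0975, 0.1765]
tcp_rot: [-3.141, -0.0, -1.654]
ft_force: [0.7, 0.6, 0.1]
width: 1.003
grip_force: 0.0
```

Emit:
apply_moves(
  plan=[0.118,0.001,0,0,0,0,0.118,0.001,0,0,0,0,0.118,0.001,0,0,0,0,0.118,0.001,0,0,0,0,0,0,0,0,0,0.2],
)

```text
time_s: 56.63
ee_pos: [0.5289, -0.2434, 0.1758]
tcp_rot: [-3.141, -0.004, -1.675]
ft_force: [-0.4, 0.6, -0.3]
width: 0.999
grip_force: 0.0
```

Emit:
apply_moves(
  plan=[0,0,0,0,0,1,0,0,0,0,0,1,0,0,0,0,0,1,0,0,0,0,0,1,0,0,0,0,0,1],
)

```text
time_s: 57.05
ee_pos: [0.5298, -0.2366, 0.1762]
tcp_rot: [-3.142, 0.0, -2.021]
ft_force: [-0.4, 0.6, 0.2]
width: 1.003
grip_force: 0.0
```

Emit:
apply_moves(
  plan=[0,0,0,0,0,1,0,0,0,0,0,1,0,0,0,0,0,1,0,0,0,0,0,1,0,0,0,0,0,1],
)

```text
time_s: 57.47
ee_pos: [0.5299, -0.2365, 0.1762]
tcp_rot: [-3.141, 0.0, -2.369]
ft_force: [-0.3, 0.8, 0.1]
width: 1.001
grip_force: 0.0
```

Emit:
apply_moves(
  plan=[0,0,0,0,0,1,0,0,0,0,0,1,0,0,0,0,0,1,0,0,0,0,0,1,0,0,0,0,0,1],
)

```text
time_s: 57.88
ee_pos: [0.5299, -0.2365, 0.1763]
tcp_rot: [-3.141, 0.0, -2.718]
ft_force: [1.0, -0.0, -0.3]
width: 0.998
grip_force: 0.0
```

Emit:
apply_moves(
  plan=[0,0,0,0,0,1,0,0,0,0,0,1,0,0,0,0,0,1,0,0,0,0,0,1,0,0,0,0,0,1],
)

```text
time_s: 58.3
ee_pos: [0.5299, -0.2365, 0.1762]
tcp_rot: [-3.142, 0.0, -3.067]
ft_force: [0.2, 0.3, 0.2]
width: 1.0
grip_force: 0.0
```

Emit:
apply_moves(
  plan=[0,0,0,0,0,1,0,0,0,0,0,1,0,0,0,0,0,0,0,0,0,0,0,0,0,0,0,0,0,0],
)

```text
time_s: 58.72
ee_pos: [0.5298, -0.2367, 0.1762]
tcp_rot: [-3.142, 0.0, 3.081]
ft_force: [0.0, 0.8, 0.6]
width: 0.997
grip_force: 0.0
```

```bash
python3 -c "
from h import *
to(.5294,-.237,.056,-3.2036)
"
```

```text
t 58.72 ee [ 0.5298 -0.2367  0.1762] rot [-3.142  0.     3.081] w 0.997 F [0.  0.8 0.6] j6 -0.48
shift [ 0.001 -0.001  0.401] turn [-0.    0.    0.02]
```

Emit:
apply_moves(
  plan=[0.001,0,0.1,0,0,0,0,0,0.12,0,0,0,0,0,0.1,0,0,0,0,0,0.05,0,0,0,0,0,0.03,0,0,0],
)

```text
time_s: 59.13
ee_pos: [0.5273, -0.2355, 0.0524]
tcp_rot: [3.139, -0.005, 3.08]
ft_force: [-0.2, 0.6, 0.3]
width: 1.001
grip_force: 0.0
```

Emit:
apply_moves(
  plan=[0,0,0,0,0,0,0,0,0,0,0,0,0,0,0,0,0,0,0,0,0,0,0,0],
)

```text
time_s: 59.47
ee_pos: [0.531, -0.2378, 0.0585]
tcp_rot: [-3.14, 0.004, 3.08]
ft_force: [0.3, 0.5, 1.3]
width: 1.002
grip_force: 0.0
```

```bash
python3 -c "
from h import *
to(.5294,-.237,.056,-3.2036)
"
```

```text
t 59.47 ee [ 0.531  -0.2378  0.0585] rot [-3.14   0.004  3.08 ] w 1.002 F [0.3 0.5 1.3] j6 -0.47
shift [0.006 0.002 0.008] turn [-0.03  0.05  0.  ]
```

Emit:
apply_moves(
  plan=[0.004,0.002,0.007,0,0,0,0,0,0,0,0,0,0,0,0,0,0,0,0,0,0,0,0,0],
)

```text
time_s: 59.8
ee_pos: [0.5284, -0.2363, 0.0543]
tcp_rot: [-3.141, 0.0, 3.08]
ft_force: [-0.7, 0.6, -0.3]
width: 0.998
grip_force: 0.0
```

Emit:
apply_moves(
  plan=[0,0,0,0,0,0,0,0,0,0,0,0,0,0,0,0,0,0,0,0,0,0,0,0,0,0,0,0,0,0],
  jaw=-1,
)

```text
time_s: 60.22
ee_pos: [0.5289, -0.2367, 0.0546]
tcp_rot: [-3.141, 0.001, 3.079]
ft_force: [-0.9, -1.0, 2.6]
width: 0.69
grip_force: 64.0
```

Emit:
apply_moves(
  plan=[0,0,0,0,0,0,0,0,0,0,0,0],
)

```text
time_s: 60.38
ee_pos: [0.5288, -0.2367, 0.0545]
tcp_rot: [-3.141, 0.001, 3.079]
ft_force: [0.9, -0.8, 2.5]
width: 0.689
grip_force: 64.0
```

Emit:
apply_moves(
  plan=[0,0,-0.05,0,0,0,0,0,-0.1,0,0,0,0,0,-0.12,0,0,0,0,0,-0.12,0,0,0,-0.002,0.06,-0.09,0,0,0],
)

```text
time_s: 60.8
ee_pos: [0.5296, -0.2204, 0.1996]
tcp_rot: [-3.14, 0.0, 3.076]
ft_force: [0.7, -1.0, -1.7]
width: 0.685
grip_force: 65.4
```

Emit:
apply_moves(
  plan=[-0.004,0.12,0,0,0,0,-0.004,0.12,0,0,0,0,-0.004,0.12,0,0,0,0,-0.004,0.12,0,0,0,0,-0.004,0.12,0,0,0,0],
)

```text
time_s: 61.22
ee_pos: [0.5462, -0.0371, 0.1968]
tcp_rot: [3.141, -0.003, 3.079]
ft_force: [0.6, -0.3, -1.1]
width: 0.688
grip_force: 65.4
```

Emit:
apply_moves(
  plan=[-0.004,0.12,0,0,0,0,-0.004,0.12,0,0,0,0,-0.004,0.12,0,0,0,0,-0.003,0.054,0,0,0,0,0,0,0,0,0,-1],
)

```text
time_s: 61.63
ee_pos: [0.5582, 0.089, 0.1964]
tcp_rot: [3.139, -0.003, -3.127]
ft_force: [0.5, -1.5, -1.7]
width: 0.688
grip_force: 65.4
```

Emit:
apply_moves(
  plan=[0,0,0,0,0,-1,0,0,0,0,0,-1,0,0,0,0,0,-1,0,0,0,0,0,-1,0,0,0,0,0,-1],
)

```text
time_s: 62.05
ee_pos: [0.5583, 0.0849, 0.1964]
tcp_rot: [3.14, -0.003, -2.781]
ft_force: [-0.5, -0.3, -1.3]
width: 0.684
grip_force: 65.4
```

Emit:
apply_moves(
  plan=[0,0,0,0,0,-1,0,0,0,0,0,-1,0,0,0,0,0,-1,0,0,0,0,0,-1,0,0,0,0,0,-1],
)

```text
time_s: 62.47
ee_pos: [0.5583, 0.0848, 0.1964]
tcp_rot: [3.139, -0.003, -2.432]
ft_force: [-0.4, -0.6, -1.5]
width: 0.686
grip_force: 65.4
```

Emit:
apply_moves(
  plan=[0,0,0,0,0,-1,0,0,0,0,0,-1,0,0,0,0,0,-1,0,0,0,0,0,-1,0,0,0,0,0,-1],
)

```text
time_s: 62.88
ee_pos: [0.5583, 0.0848, 0.1964]
tcp_rot: [3.138, -0.002, -2.083]
ft_force: [0.8, 0.0, -0.5]
width: 0.689
grip_force: 65.4
```

Emit:
apply_moves(
  plan=[0,0,0,0,0,-1,0,0,0,0,0,-1,0,0,0,0,0,-1,0,0,0,0,0,-1,0,0,0,0,0,-1],
)

```text
time_s: 63.3
ee_pos: [0.5583, 0.0848, 0.1964]
tcp_rot: [3.138, -0.0, -1.734]
ft_force: [-0.4, 0.2, -0.8]
width: 0.689
grip_force: 65.4
```

Emit:
apply_moves(
  plan=[0,0,0,0,0,-1,0,0,0,0,0,-0.2,0,0,0,0,0,0,0,0,0,0,0,0],
)

```text
time_s: 63.63
ee_pos: [0.5589, 0.0847, 0.1972]
tcp_rot: [3.14, -0.0, -1.655]
ft_force: [-0.7, 0.7, -0.9]
width: 0.69
grip_force: 65.4
```

```bash
python3 -c "
from h import *
to(.5605,.0843,.14,-1.654)
"
```

```text
t 63.63 ee [0.5589 0.0847 0.1972] rot [ 3.14  -0.    -1.655] w 0.69 F [-0.7  0.7 -0.9] j6 -1.45
shift [ 0.001 -0.006  0.191] turn [ 0.02 -0.   -0.02]
```

Emit:
apply_moves(
  plan=[0.003,-0.004,0.06,0,0,0,0,0,0.1,0,0,0,0,0,0.03,0,0,0,0,0,0,0,0,0,0,0,0,0,0,0],
)

```text
time_s: 64.05
ee_pos: [0.5597, 0.0837, 0.1403]
tcp_rot: [3.139, -0.0, -1.654]
ft_force: [-0.1, 0.1, -0.1]
width: 0.69
grip_force: 65.4
```

Emit:
apply_moves(
  plan=[0,0,0.05,0,0,0,0,0,0.04,0,0,0,0,0,0,0,0,0,0,0,0,0,0,0,0,0,0,0,0,0],
)

```text
time_s: 64.47
ee_pos: [0.5609, 0.0837, 0.1148]
tcp_rot: [-3.141, 0.0, -1.654]
ft_force: [0.1, 0.4, -1.0]
width: 0.685
grip_force: 65.4
```

```bash
python3 -c "
from h import *
to(.5605,.0838,.067,-1.654)
"
```

```text
t 64.47 ee [0.5609 0.0837 0.1148] rot [-3.141  0.    -1.654] w 0.685 F [ 0.1  0.4 -1. ] j6 -1.46
shift [-0.     0.002  0.159] turn [-0.01  0.    0.  ]
```

Emit:
apply_moves(
  plan=[0,0.001,0.03,0,0,0,0,0,0.02,0,0,0,0,0,0.02,0,0,0,0,0,0.02,0,0,0,0,0,0,0,0,0],
)

```text
time_s: 64.88
ee_pos: [0.5588, 0.0837, 0.0847]
tcp_rot: [3.138, -0.0, -1.654]
ft_force: [-1.0, -0.1, -0.9]
width: 0.689
grip_force: 65.4
```

Emit:
apply_moves(
  plan=[0,0,0.02,0,0,0,0,0,0.02,0,0,0,0,0,0.022,0,0,0,0,0,0,0,0,0,0,0,0,0,0,0],
)

```text
time_s: 65.3
ee_pos: [0.5598, 0.0837, 0.0678]
tcp_rot: [3.141, -0.0, -1.654]
ft_force: [0.6, -1.6, -0.3]
width: 0.692
grip_force: 65.8
```

Emit:
apply_moves(
  plan=[0,0,0.004,0,0,0,0,0,0,0,0,0,0,0,0,0,0,0],
)

```text
time_s: 65.55
ee_pos: [0.5602, 0.0837, 0.0672]
tcp_rot: [3.142, -0.0, -1.654]
ft_force: [1.5, -0.5, -0.1]
width: 0.684
grip_force: 65.8
```

Emit:
apply_moves(
  plan=[0,0,0,0,0,0,0,0,0,0,0,0,0,0,0,0,0,0,0,0,0,0,0,0],
  jaw=1,
)

```text
time_s: 65.88
ee_pos: [0.5605, 0.0837, 0.0676]
tcp_rot: [-3.141, 0.0, -1.654]
ft_force: [-0.9, 0.6, 0.2]
width: 0.999
grip_force: 0.0
```

Emit:
apply_moves(
  plan=[0,0,-0.05,0,0,0,0,0,-0.12,0,0,0,0,0,-0.13,0,0,0,0.06,-0.01,-0.06,0,0,0,0.119,-0.017,0,0,0,0],
)

```text
time_s: 66.3
ee_pos: [0.5674, 0.0319, 0.1825]
tcp_rot: [-3.129, 0.002, -1.648]
ft_force: [1.8, -1.0, 0.7]
width: 0.999
grip_force: 0.0
```

Emit:
apply_moves(
  plan=[0.119,-0.017,0,0,0,0,0.119,-0.017,0,0,0,0,0.119,-0.017,0,0,0,0,0.119,-0.017,0,0,0,0,0.119,-0.017,0,0,0,0],
)

```text
time_s: 66.72
ee_pos: [0.5744, -0.1522, 0.1755]
tcp_rot: [-3.141, -0.0, -1.654]
ft_force: [-0.2, 0.6, 0.3]
width: 0.999
grip_force: 0.0
```

Emit:
apply_moves(
  plan=[0.119,-0.017,0,0,0,0,0.119,-0.017,0,0,0,0,0.058,-0.008,0,0,0,0.2,0,0,0,0,0,1,0,0,0,0,0,1],
)

```text
time_s: 67.13
ee_pos: [0.5794, -0.2416, 0.1749]
tcp_rot: [3.141, 0.0, -1.814]
ft_force: [0.7, -0.8, -0.6]
width: 1.0
grip_force: 0.0
```

Emit:
apply_moves(
  plan=[0,0,0,0,0,1,0,0,0,0,0,1,0,0,0,0,0,1,0,0,0,0,0,1,0,0,0,0,0,1],
)

```text
time_s: 67.55
ee_pos: [0.5797, -0.2396, 0.1753]
tcp_rot: [3.141, 0.0, -2.16]
ft_force: [-0.5, 0.2, 0.3]
width: 0.998
grip_force: 0.0
```

Emit:
apply_moves(
  plan=[0,0,0,0,0,1,0,0,0,0,0,1,0,0,0,0,0,1,0,0,0,0,0,1,0,0,0,0,0,1],
)

```text
time_s: 67.97
ee_pos: [0.5797, -0.2395, 0.1753]
tcp_rot: [3.141, 0.0, -2.509]
ft_force: [0.4, -0.0, -1.0]
width: 1.003
grip_force: 0.0
```

Emit:
apply_moves(
  plan=[0,0,0,0,0,1,0,0,0,0,0,1,0,0,0,0,0,1,0,0,0,0,0,1,0,0,0,0,0,1],
)

```text
time_s: 68.38
ee_pos: [0.5797, -0.2395, 0.1753]
tcp_rot: [3.141, 0.0, -2.858]
ft_force: [-0.4, 0.1, -0.2]
width: 1.0
grip_force: 0.0
```

Emit:
apply_moves(
  plan=[0,0,0,0,0,1,0,0,0,0,0,1,0,0,0,0,0,1,0,0,0,0,0,1,0,0,0,0,0,1],
)

```text
time_s: 68.8
ee_pos: [0.5797, -0.2395, 0.1753]
tcp_rot: [3.141, -0.0, 3.076]
ft_force: [-0.6, -0.1, 0.3]
width: 1.0
grip_force: 0.0
```

Emit:
apply_moves(
  plan=[0,0,0,0,0,0,0,0,0,0,0,0,0,0,0,0,0,0],
)

```text
time_s: 69.05
ee_pos: [0.5797, -0.2398, 0.1752]
tcp_rot: [3.141, 0.0, 3.081]
ft_force: [-0.2, -0.2, 0.2]
width: 0.995
grip_force: 0.0
```

```bash
python3 -c "
from h import *
to(.5787,-.2400,.056,-3.2036)
"
```

```text
t 69.05 ee [ 0.5797 -0.2398  0.1752] rot [3.141 0.    3.081] w 0.995 F [-0.2 -0.2  0.2] j6 -0.44
shift [ 0.003 -0.001  0.397] turn [0.   0.   0.02]
```

Emit:
apply_moves(
  plan=[0.004,0,0.1,0,0,0,0,0,0.12,0,0,0,0,0,0.1,0,0,0,0,0,0.05,0,0,0,0,0,0.03,0,0,0],
)

```text
time_s: 69.47
ee_pos: [0.5762, -0.2386, 0.0512]
tcp_rot: [3.139, -0.006, 3.08]
ft_force: [0.2, -0.1, 0.3]
width: 1.001
grip_force: 0.0
```

Emit:
apply_moves(
  plan=[0,0,0,0,0,0,0,0,0,0,0,0,0,0,0,0,0,0,0,0,0,0,0,0],
)

```text
time_s: 69.8
ee_pos: [0.58, -0.2408, 0.0578]
tcp_rot: [-3.14, 0.004, 3.08]
ft_force: [-0.8, -0.4, 0.4]
width: 0.998
grip_force: 0.0
```

```bash
python3 -c "
from h import *
to(.5787,-.2400,.056,-3.2036)
"
```

```text
t 69.8 ee [ 0.58   -0.2408  0.0578] rot [-3.14   0.004  3.08 ] w 0.998 F [-0.8 -0.4  0.4] j6 -0.44
shift [0.005 0.002 0.006] turn [-0.03  0.06  0.  ]
```

Emit:
apply_moves(
  plan=[0.003,0.002,0.006,0,0,0,0,0,0,0,0,0,0,0,0,0,0,0,0,0,0,0,0,0],
)

```text
time_s: 70.13
ee_pos: [0.5777, -0.2393, 0.0537]
tcp_rot: [-3.141, 0.0, 3.08]
ft_force: [0.3, 0.6, -0.4]
width: 1.002
grip_force: 0.0
```

Emit:
apply_moves(
  plan=[0,0,0,0,0,0,0,0,0,0,0,0,0,0,0,0,0,0,0,0,0,0,0,0,0,0,0,0,0,0],
  jaw=-1,
)

```text
time_s: 70.55
ee_pos: [0.578, -0.2399, 0.0539]
tcp_rot: [-3.14, 0.001, 3.079]
ft_force: [-0.6, -1.7, 1.8]
width: 0.693
grip_force: 64.0
```

Emit:
apply_moves(
  plan=[0,0,0,0,0,0,0,0,0,0,0,0],
)

```text
time_s: 70.72
ee_pos: [0.578, -0.2398, 0.0539]
tcp_rot: [-3.141, 0.001, 3.079]
ft_force: [0.3, -1.3, 2.3]
width: 0.686
grip_force: 64.0
```

Emit:
apply_moves(
  plan=[0,0,-0.05,0,0,0,0,0,-0.1,0,0,0,0,0,-0.12,0,0,0,0,0,-0.12,0,0,0,0.01,0.06,-0.09,0,0,0],
)

```text
time_s: 71.13
ee_pos: [0.5757, -0.2233, 0.1989]
tcp_rot: [-3.14, 0.001, 3.076]
ft_force: [1.6, -0.1, 0.1]
width: 0.688
grip_force: 65.4
```

Emit:
apply_moves(
  plan=[0.017,0.12,0,0,0,0,0.017,0.12,0,0,0,0,0.017,0.12,0,0,0,0,0.017,0.12,0,0,0,0,0.017,0.12,0,0,0,0],
)

```text
time_s: 71.55
ee_pos: [0.5602, -0.0379, 0.1962]
tcp_rot: [3.14, -0.002, 3.079]
ft_force: [1.0, 0.9, -0.9]
width: 0.688
grip_force: 65.5
```

Emit:
apply_moves(
  plan=[0.017,0.12,0,0,0,0,0.017,0.12,0,0,0,0,0.002,0.008,0,0,0,-1,0,0,0,0,0,-1,0,0,0,0,0,-1],
)

```text
time_s: 71.97
ee_pos: [0.5541, 0.0367, 0.1961]
tcp_rot: [3.14, -0.003, -2.988]
ft_force: [0.6, -0.8, -1.3]
width: 0.688
grip_force: 65.6
```

Emit:
apply_moves(
  plan=[0,0,0,0,0,-1,0,0,0,0,0,-1,0,0,0,0,0,-1,0,0,0,0,0,-1,0,0,0,0,0,-1],
)

```text
time_s: 72.38
ee_pos: [0.5543, 0.0355, 0.196]
tcp_rot: [3.139, -0.002, -2.642]
ft_force: [-0.1, -0.2, -0.8]
width: 0.691
grip_force: 65.5
```

Emit:
apply_moves(
  plan=[0,0,0,0,0,-1,0,0,0,0,0,-1,0,0,0,0,0,-1,0,0,0,0,0,-1,0,0,0,0,0,-1],
)

```text
time_s: 72.8
ee_pos: [0.5543, 0.0354, 0.196]
tcp_rot: [3.139, -0.001, -2.293]
ft_force: [-1.1, 0.6, -2.6]
width: 0.691
grip_force: 65.5
```

Emit:
apply_moves(
  plan=[0,0,0,0,0,-1,0,0,0,0,0,-1,0,0,0,0,0,-1,0,0,0,0,0,-1,0,0,0,0,0,-1],
)

```text
time_s: 73.22
ee_pos: [0.5543, 0.0355, 0.196]
tcp_rot: [3.138, -0.0, -1.943]
ft_force: [-0.4, 0.5, -1.1]
width: 0.687
grip_force: 65.5
```

Emit:
apply_moves(
  plan=[0,0,0,0,0,-1,0,0,0,0,0,-1,0,0,0,0,0,-1,0,0,0,0,0,-1,0,0,0,0,0,-0.2],
)

```text
time_s: 73.63
ee_pos: [0.5543, 0.0354, 0.1961]
tcp_rot: [3.139, 0.001, -1.652]
ft_force: [0.0, -0.1, -0.9]
width: 0.687
grip_force: 65.5
```

Emit:
apply_moves(
  plan=[0,0,0,0,0,0,0,0,0,0,0,0,0,0,0,0,0,0],
)

```text
time_s: 73.88
ee_pos: [0.555, 0.0351, 0.197]
tcp_rot: [3.141, 0.0, -1.655]
ft_force: [0.4, -0.8, -1.6]
width: 0.688
grip_force: 65.5
```

```bash
python3 -c "
from h import *
to(.5564,.0340,.14,-1.654)
"
```

```text
t 73.88 ee [0.555  0.0351 0.197 ] rot [ 3.141  0.    -1.655] w 0.688 F [ 0.4 -0.8 -1.6] j6 -1.54
shift [ 0.003 -0.005  0.19 ] turn [ 0.01  0.   -0.01]
```

Emit:
apply_moves(
  plan=[0.004,-0.003,0.06,0,0,0,0,0,0.1,0,0,0,0,0,0.03,0,0,0,0,0,0,0,0,0,0,0,0,0,0,0],
)

```text
time_s: 74.3
ee_pos: [0.5553, 0.0338, 0.1399]
tcp_rot: [3.14, 0.0, -1.654]
ft_force: [-0.5, 0.2, -0.9]
width: 0.691
grip_force: 65.5
```

Emit:
apply_moves(
  plan=[0,0,0.05,0,0,0,0,0,0.04,0,0,0,0,0,0,0,0,0,0,0,0,0,0,0,0,0,0,0,0,0],
)

```text
time_s: 74.72
ee_pos: [0.5565, 0.0337, 0.1142]
tcp_rot: [-3.141, -0.0, -1.654]
ft_force: [-0.8, 0.7, -1.3]
width: 0.689
grip_force: 65.5
```

```bash
python3 -c "
from h import *
to(.5564,.0338,.0665,-1.654)
"
```

```text
t 74.72 ee [0.5565 0.0337 0.1142] rot [-3.141 -0.    -1.654] w 0.689 F [-0.8  0.7 -1.3] j6 -1.55
shift [-0.     0.     0.159] turn [-0.01 -0.    0.  ]
```

Emit:
apply_moves(
  plan=[0,-0.001,0.03,0,0,0,0,0,0.02,0,0,0,0,0,0.02,0,0,0,0,0,0.02,0,0,0,0,0,0,0,0,0],
)

```text
time_s: 75.13
ee_pos: [0.5549, 0.0338, 0.0841]
tcp_rot: [3.138, -0.0, -1.654]
ft_force: [-0.9, 0.0, -1.6]
width: 0.687
grip_force: 65.5
```

Emit:
apply_moves(
  plan=[0,0,0.02,0,0,0,0,0,0.02,0,0,0,0,0,0.022,0,0,0,0,0,0,0,0,0,0,0,0,0,0,0],
)

```text
time_s: 75.55
ee_pos: [0.556, 0.0337, 0.0672]
tcp_rot: [3.141, -0.0, -1.654]
ft_force: [-0.4, 1.0, -2.3]
width: 0.694
grip_force: 65.9
```

Emit:
apply_moves(
  plan=[0,0,0.003,0,0,0,0,0,0,0,0,0,0,0,0,0,0,0],
)

```text
time_s: 75.8
ee_pos: [0.5564, 0.0337, 0.067]
tcp_rot: [-3.141, 0.0, -1.654]
ft_force: [-0.4, -0.0, -1.0]
width: 0.689
grip_force: 65.9
```

Emit:
apply_moves(
  plan=[0,0,0,0,0,0,0,0,0,0,0,0,0,0,0,0,0,0,0,0,0,0,0,0],
  jaw=1,
)

```text
time_s: 76.13
ee_pos: [0.5566, 0.0337, 0.0672]
tcp_rot: [-3.141, -0.0, -1.654]
ft_force: [0.2, -0.9, -0.6]
width: 0.997
grip_force: 0.0
```

Emit:
apply_moves(
  plan=[0,0,-0.05,0,0,0,0,0,-0.12,0,0,0,0,0,-0.13,0,0,0,0,0,-0.13,0,0,0,0,0.06,-0.05,0,0,0],
)

```text
time_s: 76.55
ee_pos: [0.5428, 0.0347, 0.2172]
tcp_rot: [-3.13, 0.0, -1.654]
ft_force: [0.3, -0.2, 1.2]
width: 1.0
grip_force: 0.0
```

Emit:
apply_moves(
  plan=[0,0.1,0,0,0,0,0,0,0,0,0,0,0,0,0,0,0,0,0,0,0,0,0,0],
)

```text
time_s: 76.88
ee_pos: [0.5088, 0.0377, 0.2109]
tcp_rot: [-3.141, -0.0, -1.654]
ft_force: [0.4, -0.2, 0.8]
width: 1.0
grip_force: 0.0
```

```bash
python3 - <<'E'
from h import *
import pickle
to(.5,.03,.2,-1.654)
W=cam('wrist');S=cam('scene');D=cam('side');pickle.dump((W,S,D),open('w11.pkl','wb'))
_,S0,D0=pickle.load(open('w10.pkl','rb'))
gx=lambda f:np.float32(cv2.Sobel(cv2.GaussianBlur(cv2.cvtColor(f,6),(0,0),1),5,1,0))
b=np.round(proj(D,[.448,.119,.09])).astype(int);
for n,P in(('cover',[.448,.119,.09]),('mast end',[.553,0,.07])):
    u,v=np.round(proj(D,P)).astype(int);c=lambda f:gx(f)[v-25:v+25,u-25:u+25]
    print(n,cv2.phaseCorrelate(c(D0['frame']),c(D['frame'])))
# crowns in the wrist view, rectified at crown top: brightness profile along the mast, and leg/crown ends across it
ex=np.array([.9966,-.083]);ey=np.array([.083,.9966]);C=np.array([.5626,.1089])
g=cv2.cvtColor(W['frame'],6)
for s in (-.075,-.025,.025,.075):
    p=[[proj(W,[*(C+ex*a+ey*(s+t)),.094]) for t in np.arange(-.02,.0201,.002)] for a in np.arange(-.012,.0121,.004)]
    p=np.float32(p);prof=cv2.remap(g,p[...,0],p[...,1],1).mean(0);print(s,prof.astype(int).tolist(),np.round(p[3,10]))
E
```

```text
t 76.88 ee [0.5088 0.0377 0.2109] rot [-3.141 -0.    -1.654] w 1.0 F [ 0.4 -0.2  0.8] j6 -1.55
shift [0.028 0.027 0.036] turn [-0.01 -0.    0.  ]
cover ((-0.21846184790804912, -0.0810419021722879), 0.5624737533092499)
mast end ((-0.1137359723290281, 1.3516089857165667), 0.30921017990112304)
-0.075 [82, 82, 81, 82, 81, 81, 81, 75, 61, 66, 75, 67, 62, 78, 80, 80, 80, 80, 80, 80, 80] [275. 197.]
-0.025 [80, 80, 80, 80, 80, 80, 80, 76, 58, 63, 72, 71, 68, 106, 135, 135, 135, 135, 135, 135, 135] [278. 243.]
0.025 [135, 135, 135, 134, 134, 133, 105, 65, 70, 90, 111, 121, 111, 115, 132, 133, 133, 133, 132, 132, 132] [280. 284.]
0.075 [131, 131, 131, 130, 130, 128, 97, 65, 62, 80, 97, 116, 115, 109, 120, 127, 127, 127, 126, 127, 126] [282. 322.]
```

Crowns are centred on all four hole pairs and the cover is unmoved; a last check of the mast's ends before handing in.

```bash
python3 - <<'E'
from h import *
import pickle
W,S,D=pickle.load(open('w11.pkl','rb'))
ex=np.array([.9966,-.083]);ey=np.array([.083,.9966]);C=np.array([.5626,.1089])
for n,c in(('W',W),('S',S),('D',D)):
    g=cv2.cvtColor(c['frame'],6)
    for s in (-.112,.158):
        p=np.float32([[proj(c,[*(C+ex*a+ey*(s+t)),.0885]) for t in np.arange(-.016,.0161,.002)] for a in np.arange(-.008,.0081,.004)])
        print(n,s,cv2.remap(g,p[...,0],p[...,1],1).mean(0).astype(int).tolist())
E
```

```text
W -0.112 [139, 126, 87, 73, 59, 69, 125, 111, 84, 134, 125, 85, 83, 83, 82, 83, 82]
W 0.158 [25, 25, 25, 24, 23, 23, 23, 23, 22, 22, 21, 21, 20, 19, 19, 19, 19]
S -0.112 [37, 36, 36, 38, 47, 63, 77, 78, 79, 89, 98, 90, 73, 63, 60, 61, 60]
S 0.158 [121, 121, 122, 121, 121, 121, 122, 124, 126, 129, 135, 140, 142, 143, 144, 143, 143]
D -0.112 [56, 56, 57, 63, 77, 98, 106, 84, 70, 94, 128, 130, 106, 88, 82, 83, 83]
D 0.158 [143, 143, 143, 143, 143, 143, 143, 144, 145, 147, 150, 155, 159, 160, 161, 160, 160]
```

```bash
python3 -c "
from workcell import r
print(r.finish_job())"
```

```text
the job is handed in; nothing more can be done
None
```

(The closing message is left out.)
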